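# Dispose of flat logger batteries in the push-and-twist safety bin

### The job

Push down and twist off the blue cap of the yellow battery bin and park it upright on the black rubber mat, letting go of it. Push every flat (red) battery pack down through the bin's sprung flap so that it drops inside, then put the cap back on and lock it with a push and a twist, its lugs at the red marks. Leave the fresh (green) pack and the other things on the bench where they are.

Things in the scene. Friction and masses are not known exactly. Their poses are not given: they have to be found in the camera images.
- bin: battery safety bin, fixed to the bench: a yellow box 170 x 170 mm, its flat top (the deck) 175 mm above the bench, empty inside, 5 mm walls. Origin: centre of its underside; z up. On the deck is a steel bayonet collar (inner radius 58, outer 74 mm, top 18 mm above the deck) with two gaps, 44 degrees wide, on the bin's +x and -x sides, through which the cap's lugs go in and out
- bin_mouth (a point): centre of the bin's round mouth, at deck height; the mouth is 92 mm across and closed 8 mm below the deck by two sprung grey leaves that meet along the bin's y axis. A black sprung seal ring surrounds the mouth inside the collar. Fingers may reach into the mouth: hold a pack by its top 12 to 15 mm, so that the wide part of the gripper stays above the seal
- bin_gap (a point): on the deck in the middle of the collar's +x gap, 66 mm from the axis (green stripe; the other gap is across the mouth). Lugs in the gaps can turn anticlockwise (seen from above) no more than about 13 degrees from here
- bin_lock (a point): red mark on the collar, 52 degrees clockwise (seen from above) of the +x gap: a lug sits here when locked (another mark across the mouth). Clockwise of each gap a ledge runs from 22 to 75 degrees, its underside 14 mm above the deck; a tooth hangs 4 mm lower from it between 24 and 34 degrees, so a lug passes only when pressed down; a stop halts the lugs at about 61 degrees
- cap: the bin's bayonet cap, about 140 g: a blue disc 112 mm across, 12 mm thick, two blue lugs on its +x and -x sides (18 mm wide, 6 mm thick, level with the underside, reaching 68 mm from the axis) and a white grip bar on top. Origin: centre of its underside; z up; a half turn makes no difference. It starts locked on the bin, underside 8 mm above the deck
- cap_bar (a point): centre of the top of the cap's white grip bar, 46 mm above the cap's underside; the bar is 70 mm long (cap's x), 22 mm wide (y), 34 mm tall. To free the cap: push it down 6 mm (4 at least, 8 meets the deck; 3 to 7 N), keep pressing and turn it anticlockwise about 52 degrees until its lugs stand in the gaps, lift straight up
- cap_lug (a point): outer end of the cap's +x lug, at its underside. To lock the cap: lower it with its lugs in the gaps until it rests on the seal, push it down to about 2 mm above the deck, turn it clockwise about 52 degrees, still pressed, and let it spring up behind the teeth
- seal (a joint): black sprung seal ring round the mouth (radius 46 to 54 mm), on which the cap rests: travel down in m, 0 when fully up (top 10 mm above the deck, cap off), about 0.002 under a locked cap, 0.0095 fully down; about 3 N to start and 0.3 N more per mm
- leaf_a (a joint): sprung leaf on the bin's -x half of the mouth, 46 x 96 mm, hinged along y 46 mm from the middle: 0 rad shut (level), swings down to 1.45, shuts itself. A pack merely laid on the leaves does not open them (1.5 to 2 N for both); push a pack down 40 to 45 mm below the deck through the two leaves and it drops when let go
- leaf_b (a joint): the same kind of leaf on the bin's +x half of the mouth; same values
- mat: black rubber mat 160 x 160 mm, 3 mm thick, fixed on the bench, where the cap is parked. Origin: centre of its underside; z up
- flat1: flat (spent) lithium logger battery pack, a 50 x 30 x 36 mm block with rounded edges, about 110 g, lying flat on the bench at the start; red with a black band near one end and two brass contacts on the other end. Origin: centre of its underside as built; x along the 50 mm length, y across the 30 mm width, z up
- flat2: flat (spent) lithium logger battery pack, a 50 x 30 x 36 mm block with rounded edges, about 110 g, lying flat on the bench at the start; red with a black band near one end and two brass contacts on the other end. Origin: centre of its underside as built; x along the 50 mm length, y across the 30 mm width, z up
- flat3: flat (spent) lithium logger battery pack, a 50 x 30 x 36 mm block with rounded edges, about 110 g, lying flat on the bench at the start; red with a black band near one end and two brass contacts on the other end. Origin: centre of its underside as built; x along the 50 mm length, y across the 30 mm width, z up
- flat4: flat (spent) lithium logger battery pack, a 50 x 30 x 36 mm block with rounded edges, about 110 g, lying flat on the bench at the start; red with a black band near one end and two brass contacts on the other end. Origin: centre of its underside as built; x along the 50 mm length, y across the 30 mm width, z up
- flat5: flat (spent) lithium logger battery pack, a 50 x 30 x 36 mm block with rounded edges, about 110 g, lying flat on the bench at the start; red with a black band near one end and two brass contacts on the other end. Origin: centre of its underside as built; x along the 50 mm length, y across the 30 mm width, z up
- fresh1: fresh lithium logger battery pack, a 50 x 30 x 36 mm block with rounded edges, about 110 g, lying flat on the bench at the start; green with a black band near one end and two brass contacts on the other end. Origin: centre of its underside as built; x along the 50 mm length, y across the 30 mm width, z up
- mug: white mug, 80 mm across, 95 mm tall, a bystander; origin: centre of its underside
- mouse: black and blue computer mouse 100 x 60 x 30 mm on a grey pad, a bystander; origin: centre of its underside
- screwdriver: screwdriver about 190 mm long lying on the bench beyond the bin, a bystander; origin: on its underside, x along it
- tape: yellow roll of tape, 76 mm across, 24 mm tall, a bystander; origin: centre of its underside
- jar: small amber jar, 60 mm across, 85 mm tall, a bystander; origin: centre of its underside
Mind the look-alikes: they are no part of the job. Leave any pink, purple or white look-alike of the flat1 alone.

How it is judged:
On the way, in this order (a step that is already met when the one before it is completed fails the run):
1. the cap is off the bin, upright on the mat and let go (x of cap in the frame of mat between -0.08 and 0.08 m and y of cap in the frame of mat between -0.08 and 0.08 m and z of cap in the frame of mat below 0.012 m and angle between cap's own z axis and vertical below 0.12 rad and contact force between the fingers and cap below 0.2 N), for 0.3 s.
2. every flat pack lies inside the bin (z of each of flat1, flat2, flat3, flat4, flat5 in the frame of bin below 0.125 m and x of flat1 in the frame of bin between -0.09 and 0.09 m and y of flat1 in the frame of bin between -0.09 and 0.09 m and x of flat2 in the frame of bin between -0.09 and 0.09 m and y of flat2 in the frame of bin between -0.09 and 0.09 m and x of flat3 in the frame of bin between -0.09 and 0.09 m and y of flat3 in the frame of bin between -0.09 and 0.09 m and x of flat4 in the frame of bin between -0.09 and 0.09 m and y of flat4 in the frame of bin between -0.09 and 0.09 m and x of flat5 in the frame of bin between -0.09 and 0.09 m and y of flat5 in the frame of bin between -0.09 and 0.09 m), for 0.3 s.
At the end, for the whole second after the job is handed in: Every flat pack is inside the bin, both leaves shut within 0.15 rad, and the cap locked on it: within 8 mm of the bin's axis, underside 2 to 14 mm above the deck, level within 0.08 rad, lugs behind the teeth (0.66 to 1.16 rad from the gaps), at rest and let go (all of step 2 and z of cap in the frame of bin between 0.177 and 0.189 m and horizontal distance between cap and bin below 0.008 m and angle between the x axis of cap and the x axis of bin, either way round between 0.66 and 1.16 rad and angle between cap's own z axis and vertical below 0.08 rad and value of joint each of leaf_a, leaf_b below 0.15 rad and linear speed of cap below 0.02 m/s and contact force between the fingers and cap below 0.2 N); the robot touches nothing.
It fails at once if the fresh pack is moved more than 5 cm (distance of fresh1 from where it was at the start of the episode above 0.05 m).
It fails at once if a bystander (mug, mouse, screwdriver, tape, jar) is moved more than 5 cm (distance of any of mug, mouse, screwdriver, tape, jar from where it was at the start of the episode above 0.05 m).
It fails at once if the mug or the jar is tipped over (angle between any of mug, jar's own z axis and vertical above 0.6 rad).
Of flat1, flat2, flat3, flat4, flat5 only 3 to 5 are there at a start; the rules pass over those that are not, and their reading is None.
At some moment in a run one of flat1, flat2, flat3, flat4, flat5 may be knocked a few centimetres aside while the robot is not near it.
Once in a run the grip may slacken for a moment while it holds something.
It also fails if it takes over 210 s, if anything falls off the work surface, if the arm or the gripper's body presses on something with over 40 N, if the wrist force passes 120 N, or if a joint passes its speed limit or range.

### The arm

A 6-joint arm with a two-finger parallel gripper is mounted at the origin on the work surface. World frame = base frame: x ahead of the robot, y to its left, z up, the work surface at z = 0. Lengths are in m, angles in rad, forces in N, time in s.
With the tool pointing down it reaches from about 0.375 to 0.9 m from the base axis. Payload 3.1 kg.
Tool frame: the origin (TCP) lies at the very end of the fingers, on their centre line; the grasp point (between the pads) lies 19 mm behind it (manip.pinch_z is the distance from the TCP to the grasp point, in m); z points along the fingers, y is the line along which they close (so a half turn about z gives the same grasp; the last joint's range is limited). The gripper opens to 85 mm and grips with 20 to 120 N. Pads are 22 mm wide; open, the fingers measure 114 mm over their backs; the gripper's body (76 mm by 85 mm) begins 54 mm behind the grasp point. The pads swing forward as they close: fully open they stand 13 mm farther back than shut.
Start: joints at [1.141, 0.527, 1.433, -0, 1.181, -0.178], TCP at [0.156, 0.605, 0.231] pointing down, gripper open.
Joint ranges: [-3.08, 3.08], [-0.75, 2.2], [0.22, 2.44], [-1.43, 4.57], [0, 2.65], [-2.85, 2.85]. Speed limits (rad/s): [2.79, 2.79, 3.14, 3.14, 3.14, 3.14].

### API

Orientations are given as a unit quaternion [x, y, z, w].
In Python, from station import manip gives the robot as it stands.
- The arm moves only by the tool servo_tool, never from a script. Its argument "commands" is one flat list of numbers, 7 for each row, row after row: the shift along the tool's x, y, z each as a share of 500 mm, from -1 to 1, then the turn, a rotation vector about the tool's x, y, z each as a share of 360 degrees, from -1 to 1, then the opening, from -1 (shut) to 1 (fully open). In form: [dx, dy, dz, rx, ry, rz, claw, dx, dy, dz, rx, ry, rz, claw, ...]. A call has 1 to 12 rows; each row shifts and turns the commanded pose from where the row before left it, along the tool's axes as they then stand; what a row does not reach is not made up. A row lasts 1/12 s, in which the tool goes at most 41.7 mm and 7.16 degrees, less where a joint would pass 70% of its speed; a pose out of reach is approached as far as the arm can. A call with a number of a shift or a turn outside -1 to 1 is refused whole. A call with a gripper value outside its range is refused whole. The fingers move at their own pace and stop on an object; "force" is the grip in N (left out, the last holds). Time passes only in rows, so rows that do not move let the fingers close. It gives the time, the measured TCP pose, the force, the opening and the grip force at its end, in the units of the state.
- manip.sense(): the state, without advancing time (a new reading comes with each control period).
- manip.snapshot(name): name is "scene" or "top" or "wrist"; returns a dict with "img" (384x512x3 uint8, red, green, blue), "mtx" (3x3 intrinsics, pixels), "distortion" ([k1, k2, p1, p2, k3] as OpenCV has them; the pictures are not rectified), "world_to_cam" (4x4, takes a point from world to camera coordinates). Camera axes: x right, y up, looking along -z (the intrinsics and any distortion apply to the point x, -y, -z); pixel columns grow to the right and rows downward; lengths in m; the calibration is good to about 2 mm. A picture is of the moment at which its call begins. There is no depth.
- manip.sign_off(): hands the job in; it is judged then, once.
Trained networks look in a picture, given as the dict that the camera call returned (one of the last four; its "shot" number tells which), for a name from the list of things; names that differ only in an ending like _2 or _b are one class to them, and where a whole thing is asked for, a point or a joint stands for the part that bears it (a point fixed in the world has none). Each returns a list of dicts, best first, with "conf" (0 to 1); they miss things now and then, are a little off and sometimes report something else, mostly with a low value. They report only what shows in the picture. A call takes as long as a camera call. They do not tell look-alikes from the thing itself.
- manip.look_for(picture, query): "box" ([left, top, width, height] in pixels, round what is visible of it).
- manip.silhouettes(picture, query): "pixels" (384x512 bool, what is visible of it) and "box" ([left, top, width, height] in pixels, round what is visible of it).
The state is a dict: "t": time; "q": joint angles; "qd": joint speeds; "tau": joint torques, N m; "tcp_pos": TCP position; "tool_rot": TCP orientation; "force": force on the tool from outside, world axes, zero at the start; "ft_torque": the same for the moment, N m; "finger_gap": opening from 0.0 (shut) to 1.0 (fully open); "gripper_force": force on a finger pad.
Only numpy, scipy, OpenCV 4.12 (cv2) and the standard library are available. Lean on these libraries where they do the work, as an engineer would, in place of code of your own. Each camera call takes 0.05 s, during which the arm holds its last target. There are 200 camera calls.

## Working session

There is one attempt and no reset: what is moved stays moved. The work goes in short steps, Python scripts to look and compute and a tool call to move; the robot and the scene stay as the last step left them, time stands still between calls to the robot, and variables do not carry over. Pictures are saved under pics/ and viewed, at most 14 in all, crops included, and the job is handed in when it is done.

Besides the shell and the picture viewer there is one more tool, called after "Request:" by a JSON object that holds its "method" and its "body". servo_tool: Moves the arm, as the interface text tells. Its arguments: {"type":"object","properties":{"commands":{"type":"array"},"force":{"type":"number"}},"required":["commands"]}

```bash
ls; mkdir -p pics; cat > h.py <<'E'
import numpy as np,cv2
from station import manip
from scipy.spatial.transform import Rotation as R
def shot(n,f=None):
    s=manip.snapshot(n)
    if f: cv2.imwrite('pics/'+f,s['img'][:,:,::-1])
    return s
def to_world(s,px,z):
    p=np.array(px,float).reshape(-1,1,2)
    u=cv2.undistortPoints(p,np.array(s['mtx']),np.array(s['distortion'])).reshape(-1,2)
    T=np.linalg.inv(np.array(s['world_to_cam']));o=T[:3,3]
    d=np.c_[u[:,0],-u[:,1],-np.ones(len(u))]@T[:3,:3].T
    return o+d*((z-o[2])/d[:,2])[:,None]
def to_px(s,P):
    P=np.atleast_2d(P);W=np.array(s['world_to_cam']);c=P@W[:3,:3].T+W[:3,3]
    c=c*[1,-1,-1]
    return cv2.projectPoints(c,np.zeros(3),np.zeros(3),np.array(s['mtx']),np.array(s['distortion']))[0].reshape(-1,2)
def st():
    s=manip.sense();r=R.from_quat(s['tool_rot'])
    print('t',round(s['t'],2),'tcp',np.round(s['tcp_pos'],4),'x',np.round(r.as_matrix()[:,0],3),'z',np.round(r.as_matrix()[:,2],3),'F',np.round(s['force'],1),'gap',round(s['finger_gap'],3),'gf',np.round(s['gripper_force'],1),'q6',np.round(s['q'],2))
    return s
E
python3 - <<'E'
from h import *
st()
a=shot('scene','scene0.png');b=shot('top','top0.png')
cv2.imwrite('pics/both0.png',cv2.resize(np.hstack([a['img'],b['img']])[:,:,::-1],(800,300)))
for n,s in (('top',b),('scene',a)):
  for q in ['bin','cap','cap_bar','mat','flat1','fresh1','mug','mouse','screwdriver','tape','jar']:
    print(n,q,[(np.round(d['box']).astype(int).tolist(),round(d['conf'],2)) for d in manip.look_for(s,q) if d['conf']>.25])
E
```

```text
pics
t 0.0 tcp [0.1554 0.6046 0.2303] x [-0.968  0.249  0.   ] z [-0.001 -0.002 -1.   ] F [-0.9  0.2 -1. ] gap 1.0 gf 0.0 q6 [ 1.14  0.53  1.43  0.    1.18 -0.18]
top bin [([236, 149, 72, 71], 0.64), ([250, 160, 39, 42], 0.37), ([180, 116, 28, 40], 0.36)]
top cap [([251, 162, 40, 42], 0.92), ([181, 117, 31, 37], 0.59)]
top cap_bar [([250, 165, 41, 35], 0.78)]
top mat [([334, 200, 50, 54], 0.56)]
top flat1 [([182, 233, 17, 21], 0.74), ([142, 171, 18, 19], 0.72), ([146, 238, 11, 16], 0.64), ([169, 180, 21, 15], 0.55), ([111, 184, 20, 18], 0.54), ([373, 159, 28, 20], 0.54), ([118, 223, 21, 18], 0.46), ([146, 206, 13, 15], 0.44)]
top fresh1 [([170, 206, 17, 15], 0.55)]
top mug [([171, 178, 17, 17], 0.74), ([181, 114, 28, 38], 0.68)]
top mouse [([311, 132, 22, 30], 0.8)]
top screwdriver [([233, 134, 56, 14], 0.69)]
top tape []
top jar [([374, 158, 28, 20], 0.67)]
scene bin [([200, 162, 86, 96], 0.75)]
scene cap [([226, 157, 46, 32], 0.79), ([192, 245, 51, 40], 0.26)]
scene cap_bar [([327, 256, 16, 21], 0.66), ([227, 158, 44, 30], 0.59)]
scene mat [([170, 165, 47, 36], 0.57)]
scene flat1 [([358, 279, 20, 20], 0.93), ([324, 257, 19, 22], 0.82), ([396, 285, 26, 23], 0.66), ([403, 246, 23, 22], 0.63), ([381, 231, 16, 20], 0.56), ([346, 217, 11, 17], 0.54), ([372, 255, 17, 18], 0.48)]
scene fresh1 [([336, 239, 27, 22], 0.74)]
scene mug [([261, 260, 44, 56], 0.67)]
scene mouse [([150, 218, 35, 23], 0.6), ([372, 252, 17, 23], 0.53)]
scene screwdriver [([194, 244, 49, 38], 0.6)]
scene tape []
scene jar [([193, 246, 47, 41], 0.48)]
```

```bash
python3 - <<'E'
import cv2
t=cv2.imread('pics/top0.png')[100:270,95:415]
cv2.imwrite('pics/t0big.png',cv2.resize(t,(800,425),interpolation=cv2.INTER_CUBIC))
E
```

```text
(no output)
```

View pics/t0big.png

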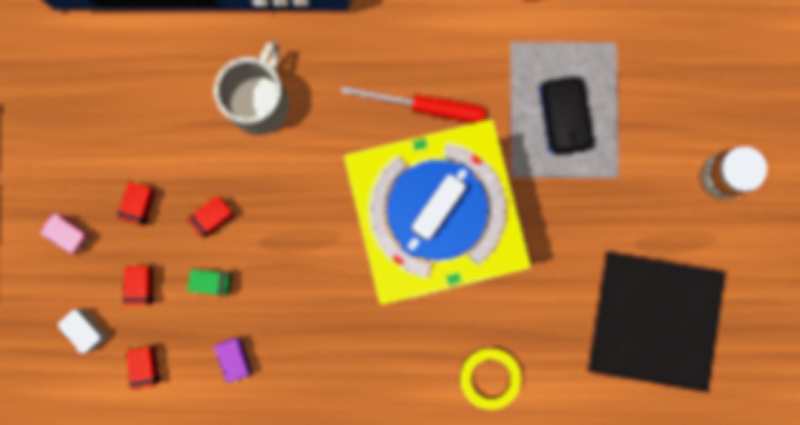

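View pics/scene0.png

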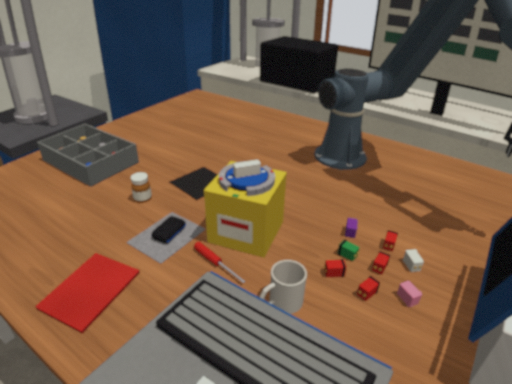

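The top crop (scale 2.5, offset 95,100) shows the locked blue cap at (438,210) with its lugs at the red marks, the black mat at (657,321), and the green gap stripes at (420,144) and (453,279). There are four red packs at (136,202), (212,215), (137,284) and (141,365).
Candidates that could be taken for a flat pack: pink (64,233), white (80,330), purple (232,360), green fresh (209,281), and the red folder and red screwdriver handle. I choose only the four red blocks with a black band.

```bash
cat >> h.py <<'E'
def blobs(s,lo,hi,amin=25,amax=1e9):
    h=cv2.cvtColor(s['img'],cv2.COLOR_RGB2HSV)
    m=cv2.inRange(h,np.array(lo),np.array(hi))
    if lo[0]==0: m|=cv2.inRange(h,np.array([172,lo[1],lo[2]]),np.array([180,255,255]))
    n,l,stt,c=cv2.connectedComponentsWithStats(m)
    return [(l==i) for i in range(1,n) if amin<=stt[i,4]<=amax]
def rect(s,mask,z):
    ys,xs=np.nonzero(mask)
    w=to_world(s,np.c_[xs,ys],z)[:,:2]
    (c,wh,a)=cv2.minAreaRect((w*1000).astype(np.float32))
    if wh[0]<wh[1]: wh=wh[::-1];a+=90
    return np.array(c)/1000,wh,(a+90)%180-90,w.mean(0)
E
python3 - <<'E'
from h import *
s=shot('top')
T=np.linalg.inv(s['world_to_cam']);print(T[:3,3],s['mtx'][0])
P=lambda x,y:(95+x/2.5-.3,100+y/2.5-.3)
print('corn',to_world(s,[P(344,155),P(494,121),P(530,266),P(381,304)],.175))
print('marks g,r',to_world(s,[P(420,144),P(453,279)],.175),to_world(s,[P(476,160),P(398,259)],.193))
print('bar',to_world(s,[P(438,208)],.229),'lug',to_world(s,[P(462,173),P(412,245)],.189))
for n,lo,hi,z,a in [('red',(0,170,110),(7,255,255),.036,25),('yel',(24,150,120),(34,255,255),.175,100),('green',(45,120,50),(75,255,255),.036,8),('black',(0,0,0),(180,255,45),.003,800)]:
  for m in blobs(s,lo,hi,a):
    c,wh,an,mean=rect(s,m,z); ys,xs=np.nonzero(m)
    print(n,(int(xs.mean()),int(ys.mean())),m.sum(),np.round(c,3),np.round(wh),round(an),np.round(mean,3))
w=shot('wrist','w0.png')
E
```

```text
[0.51067442 0.01417341 1.18216167] [363.94958646   0.         255.17368094]
corn [[ 0.6648636   0.07798466  0.175     ]
 [ 0.70425377 -0.089775    0.175     ]
 [ 0.54200255 -0.12913073  0.175     ]
 [ 0.49930203  0.03549373  0.175     ]]
marks g,r [[ 0.67772465 -0.00688257  0.175     ]
 [ 0.527228   -0.04387762  0.175     ]] [[ 0.65734557 -0.06800311  0.193     ]
 [ 0.54833043  0.01696881  0.193     ]]
bar [[ 0.60083203 -0.02492889  0.229     ]] lug [[ 0.64342468 -0.05290344  0.189     ]
 [ 0.5638587   0.00176544  0.189     ]]
red (319, 65) 2773 [ 1.005 -0.195] [208. 149.] 11 [ 1.004 -0.195]
red (273, 143) 215 [ 0.746 -0.046] [95. 25.] 79 [ 0.747 -0.045]
red (148, 179) 130 [0.629 0.351] [42. 32.] -17 [0.628 0.351]
red (179, 185) 140 [0.611 0.252] [43. 33.] -52 [0.61  0.253]
red (470, 200) 47 [ 0.568 -0.673] [23. 19.] -90 [ 0.568 -0.672]
red (149, 212) 135 [0.525 0.348] [38. 32.] 2 [0.524 0.347]
red (150, 245) 133 [0.421 0.34 ] [39. 32.] 9 [0.421 0.34 ]
yel (269, 185) 1600 [ 0.603 -0.026] [174. 172.] -76 [ 0.6   -0.025]
yel (290, 251) 299 [ 0.419 -0.085] [66. 65.] -90 [ 0.419 -0.085]
green (262, 157) 13 [ 0.7   -0.009] [10. 10.] 0 [ 0.701 -0.009]
green (176, 212) 104 [0.525 0.261] [38. 27.] 83 [0.525 0.261]
green (185, 213) 16 [0.523 0.234] [19.  6.] 1 [0.523 0.233]
green (275, 211) 16 [ 0.529 -0.052] [13.  9.] -90 [ 0.53  -0.052]
black (170, 65) 809 [1.052 0.316] [406. 144.] 90 [1.016 0.299]
black (3, 186) 918 [0.563 0.837] [475.  35.] 3 [0.608 0.845]
black (39, 213) 3104 [0.52  0.719] [275. 128.] 0 [0.518 0.719]
black (357, 228) 2141 [ 0.477 -0.318] [150. 150.] 81 [ 0.477 -0.318]
black (258, 372) 987 [0.026 0.   ] [148.  71.] -90 [0.023 0.001]
```

```bash
cat >> h.py <<'E'
def plan(p,yaw=None,step=.03):
    """first shift (tool axes, in shares), then turn (tool z, shares)"""
    s=manip.sense();r=R.from_quat(s['tool_rot']);d=np.array(p)-s['tcp_pos']
    v=r.inv().apply(d)/.5;n=max(1,int(np.ceil(np.linalg.norm(d)/step)))
    print('shift total',np.round(v,4),'rows',n,'each',np.round(v/n,4))
    x=r.as_matrix()[:,0];a=np.degrees(np.arctan2(x[1],x[0]))
    if yaw is not None:
        dy=(yaw-a+90)%180-90;k=max(1,int(np.ceil(abs(dy)/6)))
        print('yaw now',round(a,2),'turn',round(dy,2),'rz total',round(-dy/360,4),'rows',k,'each',round(-dy/360/k,5))
    else: print('yaw now',round(a,2))
    z=r.as_matrix()[:,2];print('tilt fix rx,ry', np.round(r.inv().apply(np.cross(z,[0,0,-1]))/2/np.pi,5)[:2])
E
python3 -c "
from h import *
plan([.602,-.025,.36],-36)"
```

```text
shift total [-1.1786 -0.9984 -0.2574] rows 27 each [-0.0437 -0.037  -0.0095]
yaw now 165.57 turn -21.57 rz total 0.0599 rows 4 each 0.01498
tilt fix rx,ry [-1.e-05 -0.e+00]
```

View pics/w0.png

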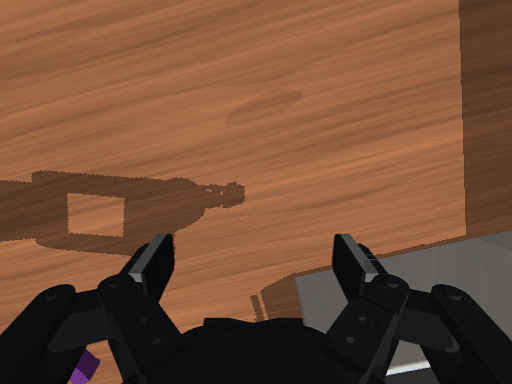

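The wrist view shows the two fingers at (155,265) and (350,265) and bare bench between them. The purple look-alike is at (82,368).

Request:
{"method": "servo_tool", "body": {"commands": [0, 0, -0.06, 0, 0, 0.015, 1, 0, 0, -0.06, 0, 0, 0.015, 1, 0, 0, -0.06, 0, 0, 0.015, 1, 0, 0, -0.06, 0, 0, 0.015, 1]}}

```text
t: 1.63
tcp_pos: [0.1556, 0.6051, 0.3525]
tool_rot: [0.311, 0.95, -0.0, -0.0]
force: [-0.3, 0.2, 0.6]
finger_gap: 1.001
gripper_force: 0.0
```

```bash
python3 -c "
from h import *
st();plan([.602,-.025,.36],-36)"
```

```text
t 1.63 tcp [0.1556 0.6051 0.3525] x [-0.806  0.592 -0.   ] z [-0. -0. -1.] F [-0.3  0.2  0.6] gap 1.001 gf 0.0 q6 [1.14 0.42 1.27 0.   1.45 0.2 ]
shift total [-1.4656 -0.4872 -0.0146] rows 26 each [-0.0564 -0.0187 -0.0006]
yaw now 143.71 turn 0.29 rz total -0.0008 rows 1 each -0.00081
tilt fix rx,ry [-8.e-05  1.e-05]
```

Request:
{"method": "servo_tool", "body": {"commands": [-0.061, -0.0203, -0.0006, 0, 0, 0, 1, -0.061, -0.0203, -0.0006, 0, 0, 0, 1, -0.061, -0.0203, -0.0006, 0, 0, 0, 1, -0.061, -0.0203, -0.0006, 0, 0, 0, 1, -0.061, -0.0203, -0.0006, 0, 0, 0, 1, -0.061, -0.0203, -0.0006, 0, 0, 0, 1, -0.061, -0.0203, -0.0006, 0, 0, 0, 1, -0.061, -0.0203, -0.0006, 0, 0, 0, 1, -0.061, -0.0203, -0.0006, 0, 0, 0, 1, -0.061, -0.0203, -0.0006, 0, 0, 0, 1, -0.061, -0.0203, -0.0006, 0, 0, 0, 1, -0.061, -0.0203, -0.0006, 0, 0, 0, 1]}}

```text
t: 2.63
tcp_pos: [0.3806, 0.2901, 0.3552]
tool_rot: [0.309, 0.951, 0.0, 0.0]
force: [1.3, 0.2, -0.4]
finger_gap: 0.997
gripper_force: 0.0
```

Request:
{"method": "servo_tool", "body": {"commands": [-0.061, -0.0203, -0.0006, 0, 0, 0, 1, -0.061, -0.0203, -0.0006, 0, 0, 0, 1, -0.061, -0.0203, -0.0006, 0, 0, 0, 1, -0.061, -0.0203, -0.0006, 0, 0, 0, 1, -0.061, -0.0203, -0.0006, 0, 0, 0, 1, -0.061, -0.0203, -0.0006, 0, 0, 0, 1, -0.061, -0.0203, -0.0006, 0, 0, 0, 1, -0.061, -0.0203, -0.0006, 0, 0, 0, 1, -0.061, -0.0203, -0.0006, 0, 0, 0, 1, -0.061, -0.0203, -0.0006, 0, 0, 0, 1, -0.061, -0.0203, -0.0006, 0, 0, 0, 1, -0.061, -0.0203, -0.0006, 0, 0, 0, 1]}}

```text
t: 3.63
tcp_pos: [0.605, -0.0237, 0.3585]
tool_rot: [0.309, 0.951, 0.0, -0.0]
force: [-0.2, 1.1, -0.4]
finger_gap: 1.0
gripper_force: 0.0
```

```bash
python3 -c "
from h import *
st();plan([.602,-.025,.36],-36)
s=shot('wrist','w1.png')
T=np.linalg.inv(s['world_to_cam']);print(T)"
```

```text
t 3.63 tcp [ 0.605  -0.0237  0.3585] x [-0.809  0.588  0.   ] z [ 0.  0. -1.] F [-0.2  1.1 -0.4] gap 1.0 gf 0.0 q6 [-0.22  0.39  1.31  0.    1.44 -1.17]
shift total [ 0.0034 -0.0056 -0.0029] rows 1 each [ 0.0034 -0.0056 -0.0029]
yaw now 143.96 turn 0.04 rz total -0.0001 rows 1 each -0.00012
tilt fix rx,ry [ 1.e-05 -1.e-05]
[[ 5.88396691e-01 -7.72664612e-01 -2.38282881e-01  5.44605338e-01]
 [ 8.08572157e-01  5.62497059e-01  1.72650296e-01  2.09126020e-02]
 [ 6.32645774e-04 -2.94255766e-01  9.55726500e-01  5.02032679e-01]
 [ 0.00000000e+00  0.00000000e+00  0.00000000e+00  1.00000000e+00]]
```

View pics/w1.png

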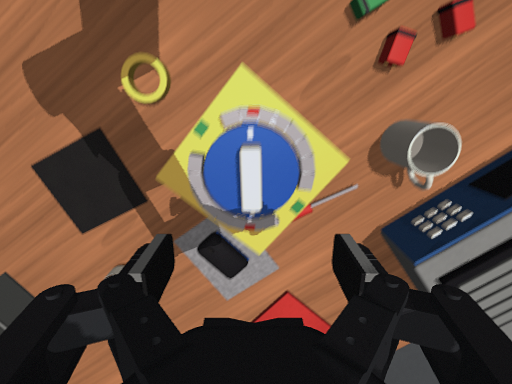

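The wrist view shows the cap at (251,172), its bar along (246,145)–(252,213), red marks at (253,112) and (250,227), and green stripes at (201,129) and (298,207).

```bash
cat >> h.py <<'E'
def binfit(s,near):
    h=cv2.cvtColor(s['img'],cv2.COLOR_RGB2HSV)
    out={}
    for n,lo,hi,z in [('g',(45,120,50),(75,255,255),.1755),('b',(100,150,60),(125,255,255),.195)]:
        m=cv2.inRange(h,np.array(lo),np.array(hi));k,l,a,c=cv2.connectedComponentsWithStats(m)
        for i in range(1,k):
            if a[i,4]<15: continue
            ys,xs=np.nonzero(l==i);w=to_world(s,np.c_[xs,ys],z)[:,:2]
            if np.hypot(*(w.mean(0)-near))>.1: continue
            cc,r=cv2.minEnclosingCircle((w*1000).astype(np.float32))
            print(n,a[i,4],'mean',np.round(w.mean(0),4),'circ',np.round(cc,1),round(r,1))
E
python3 -c "
from h import *
s=shot('wrist')
binfit(s,[.602,-.025])
print('red',to_world(s,[(253,112),(250,227)],.193)[:,:2])
h=cv2.cvtColor(s['img'],cv2.COLOR_RGB2HSV)
m=cv2.inRange(h,np.array([0,0,150]),np.array([180,60,255]));m[:140]=0;m[220:]=0;m[:,:225]=0;m[:,275:]=0
k,l,a,c=cv2.connectedComponentsWithStats(m);i=1+np.argmax(a[1:,4]);print(a[i]);print(rect(s,l==i,.229))
y=blobs(s,(24,110,130),(34,255,255),1500)
for mm in y: print(rect(s,mm,.175))
"
```

```text
g 126 mean [ 0.5307 -0.0436] circ [530.3 -44. ] 9.2
g 108 mean [ 0.6808 -0.0061] circ [680.6  -6.1] 8.9
b 5502 mean [ 0.602  -0.0222] circ [605.6 -23.2] 57.2
red [[ 0.55827076  0.00854951]
 [ 0.66784535 -0.07650426]]
[ 243  140   23   67 1335]
(array([ 0.60794672, -0.02628178]), (71.03054809570312, 21.659072875976562), -34.37900924682617, array([ 0.6054246 , -0.02453936]))
(array([ 0.60550873, -0.02457511]), (170.49081420898438, 170.16954040527344), 14.0691499710083, array([0.59076152, 0.00233169]))
```

```bash
python3 -c "
import cv2;i=cv2.imread('pics/w1.png')[50:260,150:360];cv2.imwrite('pics/w1c.png',cv2.resize(i,(590,590),interpolation=cv2.INTER_CUBIC))"
```

```text
(no output)
```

View pics/w1c.png

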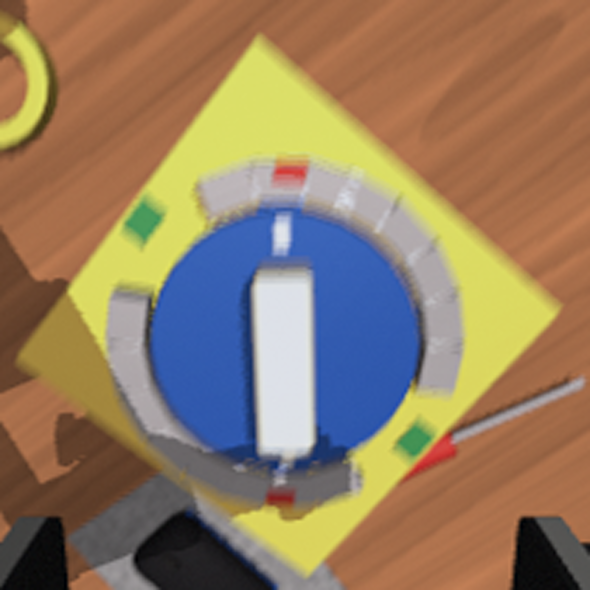

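The crop confirms the cap is locked: lugs at the red marks (290,175) and (281,497), green stripes at (144,220) and (415,438). Bin centre is (0.6055, -0.0246) with yaw 14.1°, and the cap bar is at about -35°.

Request:
{"method": "servo_tool", "body": {"commands": [-0.0035, -0.0014, 0.04, 0, 0, 0, 1, 0, 0, 0.05, 0, 0, 0, 1, 0, 0, 0.05, 0, 0, 0, 1, 0, 0, 0.05, 0, 0, 0, 1, 0, 0, 0.05, 0, 0, 0, 1, 0, 0, 0.04, 0, 0, 0, 1, 0, 0, 0.024, 0, 0, 0, 1, 0, 0, 0.012, 0, 0, 0, 1, 0, 0, 0, 0, 0, 0, 1]}}

```text
t: 4.48
tcp_pos: [0.6042, -0.0232, 0.1991]
tool_rot: [0.309, 0.951, -0.0, -0.002]
force: [-1.1, 0.8, 1.0]
finger_gap: 0.997
gripper_force: 0.0
```

Request:
{"method": "servo_tool", "body": {"commands": [0, 0, 0, 0, 0, 0, -1, 0, 0, 0, 0, 0, 0, -1, 0, 0, 0, 0, 0, 0, -1, 0, 0, 0, 0, 0, 0, -1, 0, 0, 0, 0, 0, 0, -1, 0, 0, 0, 0, 0, 0, -1, 0, 0, 0, 0, 0, 0, -1, 0, 0, 0, 0, 0, 0, -1, 0, 0, 0, 0, 0, 0, -1, 0, 0, 0, 0, 0, 0, -1], "force": 50}}

```text
t: 5.32
tcp_pos: [0.6056, -0.0241, 0.2008]
tool_rot: [0.309, 0.951, -0.0, 0.0]
force: [-0.3, -1.0, 2.2]
finger_gap: 0.247
gripper_force: 54.6
```

```bash
python3 -c "
from h import *
st();plan([.6055,-.0246,.194],-36)"
```

```text
t 5.32 tcp [ 0.6056 -0.0241  0.2008] x [-0.809  0.588 -0.001] z [ 0.001 -0.    -1.   ] F [-0.3 -1.   2.2] gap 0.247 gf 54.6 q6 [-0.22  0.54  1.51 -0.    1.09 -1.17]
shift total [-0.0004 -0.001   0.0136] rows 1 each [-0.0004 -0.001   0.0136]
yaw now 143.97 turn 0.03 rz total -0.0001 rows 1 each -9e-05
tilt fix rx,ry [1.0e-05 1.1e-04]
```

Request:
{"method": "servo_tool", "body": {"commands": [0, 0, 0.004, 0, 0, 0, -1, 0, 0, 0.004, 0, 0, 0, -1, 0, 0, 0.004, 0, 0, 0, -1, 0, 0, 0, 0, 0, 0, -1, 0, 0, 0, 0, 0, 0, -1]}}

```text
t: 5.73
tcp_pos: [0.6056, -0.024, 0.1946]
tool_rot: [0.309, 0.951, -0.0, 0.0]
force: [0.1, -1.6, 4.5]
finger_gap: 0.247
gripper_force: 54.8
```

Request:
{"method": "servo_tool", "body": {"commands": [0, 0, 0, 0, 0, -0.0127, -1, 0, 0, 0, 0, 0, -0.0127, -1, 0, 0, 0, 0, 0, -0.0127, -1, 0, 0, 0, 0, 0, -0.0127, -1, 0, 0, 0, 0, 0, -0.0127, -1, 0, 0, 0, 0, 0, -0.0127, -1, 0, 0, 0, 0, 0, -0.0127, -1, 0, 0, 0, 0, 0, -0.0127, -1, 0, 0, 0, 0, 0, -0.0127, -1, 0, 0, 0, 0, 0, -0.0127, -1, 0, 0, 0, 0, 0, -0.0127, -1, 0, 0, 0, 0, 0, 0, -1]}}

```text
t: 6.73
tcp_pos: [0.6058, -0.0236, 0.1948]
tool_rot: [-0.125, 0.992, 0.0, 0.001]
force: [0.5, 1.1, 5.1]
finger_gap: 0.245
gripper_force: 55.1
```

```bash
python3 -c "
from h import *
s=st();print(s['ft_torque']);plan([.6055,-.0246,.26],14.07)
w=shot('wrist','w2.png')
cv2.imwrite('pics/w2c.png',cv2.resize(w['img'][100:384,100:420,::-1],(640,568)))"
```

```text
t 6.73 tcp [ 0.6058 -0.0236  0.1948] x [-0.969 -0.248 -0.001] z [ 0.001  0.    -1.   ] F [0.5 1.1 5.1] gap 0.245 gf 55.1 q6 [-0.22  0.54  1.52  0.    1.08 -2.05]
[-0.00038063  0.08591446  0.17328227]
shift total [ 0.001  -0.0018 -0.1304] rows 3 each [ 0.0003 -0.0006 -0.0435]
yaw now -165.64 turn -0.29 rz total 0.0008 rows 1 each 0.0008
tilt fix rx,ry [2.0e-05 1.9e-04]
```

View pics/w2c.png

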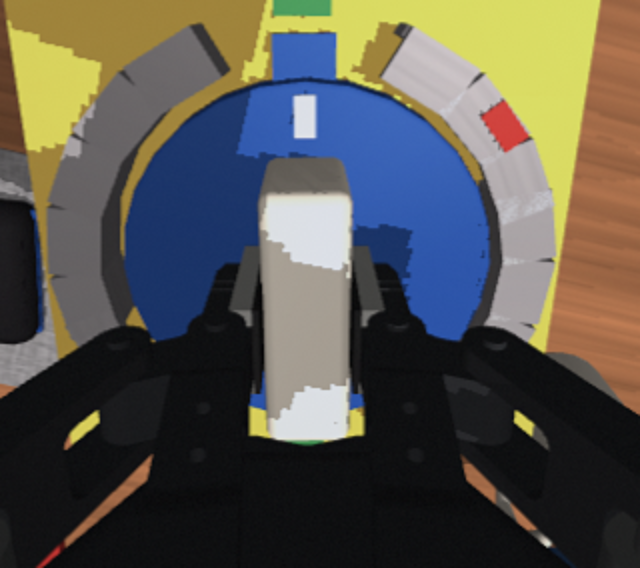

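The crop shows the blue lug at (303,55) standing in the gap under the green stripe (303,5). The cap is free to lift.

Request:
{"method": "servo_tool", "body": {"commands": [0, 0, -0.01, 0, 0, 0, -1, 0, 0, -0.02, 0, 0, 0, -1, 0, 0, -0.03, 0, 0, 0, -1, 0, 0, -0.04, 0, 0, 0, -1, 0, 0, -0.05, 0, 0, 0, -1, 0, 0, -0.05, 0, 0, 0, -1, 0, 0, 0, 0, 0, 0, -1]}}

```text
t: 7.37
tcp_pos: [0.6076, -0.0242, 0.2997]
tool_rot: [-0.124, 0.992, -0.001, 0.004]
force: [-0.3, -0.3, -0.9]
finger_gap: 0.249
gripper_force: 54.3
```

```bash
python3 -c "
from h import *
s=st();plan([.477,-.318,.295],step=.027)"
```

```text
t 7.37 tcp [ 0.6076 -0.0242  0.2997] x [-0.969 -0.246 -0.008] z [ 0.008 -0.002 -1.   ] F [-0.3 -0.3 -0.9] gap 0.249 gf 54.3 q6 [-0.22  0.43  1.4   0.    1.3  -2.04]
shift total [ 0.3975 -0.5054  0.0082] rows 12 each [ 0.0331 -0.0421  0.0007]
yaw now -165.79
tilt fix rx,ry [-0.0006   0.00122]
```

Request:
{"method": "servo_tool", "body": {"commands": [0, 0, 0, 0, 0, 0.018, -1, 0, 0, 0, 0, 0, 0.018, -1, 0, 0, 0, 0, 0, 0.018, -1, 0, 0, 0, 0, 0, 0.018, -1, 0, 0, 0, 0, 0, 0.018, -1, 0, 0, 0, 0, 0, 0.018, -1, 0, 0, 0, 0, 0, 0, -1]}}

```text
t: 7.95
tcp_pos: [0.6042, -0.0236, 0.293]
tool_rot: [0.214, 0.977, 0.0, -0.002]
force: [0.8, -0.9, -1.1]
finger_gap: 0.25
gripper_force: 54.3
```

```bash
python3 -c "
from h import *
s=st();plan([.477,-.318,.295],step=.027)"
```

```text
t 7.95 tcp [ 0.6042 -0.0236  0.293 ] x [-0.908  0.419  0.004] z [-0.004  0.001 -1.   ] F [ 0.8 -0.9 -1.1] gap 0.25 gf 54.3 q6 [-0.22  0.44  1.41  0.    1.3  -1.36]
shift total [-0.0158 -0.6412 -0.0036] rows 12 each [-0.0013 -0.0534 -0.0003]
yaw now 155.23
tilt fix rx,ry [-0.00012 -0.0006 ]
```

Request:
{"method": "servo_tool", "body": {"commands": [-0.0013, -0.0534, 0, 0, 0, 0, -1, -0.0013, -0.0534, 0, 0, 0, 0, -1, -0.0013, -0.0534, 0, 0, 0, 0, -1, -0.0013, -0.0534, 0, 0, 0, 0, -1, -0.0013, -0.0534, 0, 0, 0, 0, -1, -0.0013, -0.0534, 0, 0, 0, 0, -1, -0.0013, -0.0534, 0, 0, 0, 0, -1, -0.0013, -0.0534, 0, 0, 0, 0, -1, -0.0013, -0.0534, 0, 0, 0, 0, -1, -0.0013, -0.0534, 0, 0, 0, 0, -1, -0.0013, -0.0534, 0, 0, 0, 0, -1, -0.0013, -0.0534, 0, 0, 0, 0, -1]}}

```text
t: 8.95
tcp_pos: [0.4777, -0.3189, 0.2936]
tool_rot: [0.212, 0.977, 0.001, -0.001]
force: [-0.2, -0.3, -1.4]
finger_gap: 0.245
gripper_force: 54.2
```

Request:
{"method": "servo_tool", "body": {"commands": [0, 0, 0.03, 0, 0, 0, -1, 0, 0, 0.06, 0, 0, 0, -1, 0, 0, 0.06, 0, 0, 0, -1, 0, 0, 0.06, 0, 0, 0, -1, 0, 0, 0.06, 0, 0, 0, -1, 0, 0, 0.06, 0, 0, 0, -1, 0, 0, 0.06, 0, 0, 0, -1, 0, 0, 0.06, 0, 0, 0, -1, 0, 0, 0.04, 0, 0, 0, -1, 0, 0, 0.03, 0, 0, 0, -1, 0, 0, 0, 0, 0, 0, -1]}}

```text
t: 9.87
tcp_pos: [0.4766, -0.3161, 0.0306]
tool_rot: [0.212, 0.977, 0.002, -0.004]
force: [-0.1, -0.5, -0.8]
finger_gap: 0.242
gripper_force: 54.2
```

```bash
python3 -c "
from h import *
s=st();plan([.477,-.318,.021],step=.027)
print([ (d['box'],d['conf']) for d in manip.look_for(shot('top','t2.png'),'cap')])"
```

```text
t 9.87 tcp [ 0.4766 -0.3161  0.0306] x [-0.91   0.415  0.008] z [-0.006  0.006 -1.   ] F [-0.1 -0.5 -0.8] gap 0.242 gf 54.2 q6 [-0.78  0.76  1.7   0.    0.7  -1.92]
shift total [-0.0025 -0.0032  0.0192] rows 1 each [-0.0025 -0.0032  0.0192]
yaw now 155.5
tilt fix rx,ry [ 0.00049 -0.00132]
[([342.6, 211.4, 25.1, 21.7], 0.73)]
```

Request:
{"method": "servo_tool", "body": {"commands": [0, 0, 0.005, 0, 0, 0, -1, 0, 0, 0.005, 0, 0, 0, -1, 0, 0, 0.005, 0, 0, 0, -1, 0, 0, 0, 0, 0, 0, -1, 0, 0, 0, 0, 0, 0, -1]}}

```text
t: 10.38
tcp_pos: [0.4792, -0.3185, 0.0275]
tool_rot: [0.213, 0.977, -0.0, 0.0]
force: [-0.5, -0.6, -0.9]
finger_gap: 0.246
gripper_force: 54.2
```

Request:
{"method": "servo_tool", "body": {"commands": [0, 0, 0.005, 0, 0, 0, -1, 0, 0, 0.004, 0, 0, 0, -1, 0, 0, 0.003, 0, 0, 0, -1, 0, 0, 0, 0, 0, 0, -1]}}

```text
t: 10.72
tcp_pos: [0.4791, -0.3184, 0.0215]
tool_rot: [0.213, 0.977, -0.0, 0.0]
force: [-0.6, -0.5, 3.1]
finger_gap: 0.247
gripper_force: 54.7
```

Request:
{"method": "servo_tool", "body": {"commands": [0, 0, 0, 0, 0, 0, 1, 0, 0, 0, 0, 0, 0, 1, 0, 0, 0, 0, 0, 0, 1, 0, 0, 0, 0, 0, 0, 1, 0, 0, 0, 0, 0, 0, 1, 0, 0, 0, 0, 0, 0, 1, 0, 0, -0.03, 0, 0, 0, 1, 0, 0, -0.06, 0, 0, 0, 1, 0, 0, -0.06, 0, 0, 0, 1, 0, 0, -0.06, 0, 0, 0, 1, 0, 0, -0.06, 0, 0, 0, 1, 0, 0, -0.06, 0, 0, 0, 1]}}

```text
t: 11.72
tcp_pos: [0.4788, -0.3181, 0.1874]
tool_rot: [0.213, 0.977, 0.0, -0.0]
force: [0.8, -0.3, -1.0]
finger_gap: 1.002
gripper_force: 0.0
```

Request:
{"method": "servo_tool", "body": {"commands": [0, 0, -0.06, 0, 0, 0, 1, 0, 0, -0.06, 0, 0, 0, 1, 0, 0, -0.06, 0, 0, 0, 1, 0, 0, -0.06, 0, 0, 0, 1, 0, 0, -0.03, 0, 0, 0, 1, 0, 0, 0, 0, 0, 0, 1]}}

```text
t: 12.22
tcp_pos: [0.4806, -0.3198, 0.3255]
tool_rot: [0.213, 0.977, -0.002, 0.004]
force: [0.3, -0.6, 0.8]
finger_gap: 1.002
gripper_force: 0.0
```

```bash
cat >> h.py <<'E'
def packs(s,z=.036):
    for m in blobs(s,(0,170,90),(7,255,255),25):
        c,wh,an,mean=rect(s,m,z); ys,xs=np.nonzero(m)
        if .3<c[0]<.9 and c[1]>.12: print('red',(int(xs.mean()),int(ys.mean())),m.sum(),np.round(c,3),np.round(wh),round(an),np.round(mean,3))
E
python3 -c "
from h import *
s=st();t=shot('top');packs(t)
w=shot('wrist')
for n,p in(('top',t),('wr',w)):
  m=[b for b in blobs(p,(100,150,60),(125,255,255),100)]
  for b in m:
    q=rect(p,b,.015)
    if np.hypot(*(q[3]-[.477,-.318]))<.1: print(n,q)
plan([.55,.3,.30],step=.03)"
```

```text
t 12.22 tcp [ 0.4806 -0.3198  0.3255] x [-0.909  0.416 -0.009] z [ 0.007 -0.007 -1.   ] F [ 0.3 -0.6  0.8] gap 1.002 gf 0.0 q6 [-0.78  0.36  1.44 -0.    1.33 -1.92]
red (149, 179) 140 [0.628 0.349] [42. 38.] -18 [0.628 0.35 ]
red (179, 185) 159 [0.607 0.255] [52. 35.] -52 [0.608 0.254]
red (149, 212) 137 [0.525 0.346] [38. 35.] 0 [0.524 0.347]
red (150, 245) 136 [0.421 0.339] [39. 35.] 8 [0.421 0.339]
top (array([ 0.47712695, -0.31838812]), (118.49559783935547, 115.23347473144531), -72.00861740112305, array([ 0.47716209, -0.3151881 ]))
wr (array([ 0.47944678, -0.31731757]), (111.07493591308594, 110.78280639648438), -70.95539474487305, array([ 0.47631883, -0.31624925]))
shift total [0.3855 1.1833 0.0417] rows 21 each [0.0184 0.0563 0.002 ]
yaw now 155.38
tilt fix rx,ry [-2.e-05  4.e-05]
```

Request:
{"method": "servo_tool", "body": {"commands": [0.0307, 0.0657, -0.012, 0, 0, 0, 1, 0.0307, 0.0657, -0.012, 0, 0, 0, 1, 0.0307, 0.0657, -0.012, 0, 0, 0, 1, 0.0307, 0.0657, -0.012, 0, 0, 0, 1, 0.0307, 0.0657, -0.012, 0, 0, 0, 1, 0.0307, 0.0657, -0.012, 0, 0, 0, 1, 0.0307, 0.0657, -0.012, 0, 0, 0, 1, 0.0307, 0.0657, -0.012, 0, 0, 0, 1, 0.0307, 0.0657, -0.012, 0, 0, 0, 1, 0.0307, 0.0657, -0.012, 0, 0, 0, 1, 0.0307, 0.0657, 0, 0, 0, 0, 1, 0.0307, 0.0657, 0, 0, 0, 0, 1]}}

```text
t: 13.32
tcp_pos: [0.4746, 0.1184, 0.3792]
tool_rot: [0.213, 0.977, -0.0, -0.002]
force: [0.7, 1.0, -0.1]
finger_gap: 1.003
gripper_force: 0.0
```

Request:
{"method": "servo_tool", "body": {"commands": [0.0307, 0.0657, 0, 0, 0, 0, 1, 0.0307, 0.0657, 0, 0, 0, 0, 1, 0.0307, 0.0657, 0, 0, 0, 0, 1, 0.0307, 0.0657, 0, 0, 0, 0, 1, 0.0307, 0.0657, 0, 0, 0, 0, 1, 0.0307, 0.0657, 0, 0, 0, 0, 1, 0, 0, 0, 0, 0, 0, 1, 0, 0, 0, 0, 0, 0, 1]}}

```text
t: 13.98
tcp_pos: [0.4728, 0.3355, 0.378]
tool_rot: [0.211, 0.977, -0.002, -0.002]
force: [-0.1, 0.2, -0.9]
finger_gap: 0.999
gripper_force: 0.0
```

```bash
python3 -c "
from h import *
s=st();w=shot('wrist','w3.png');packs(w)"
```

```text
t 13.98 tcp [0.4728 0.3355 0.378 ] x [-0.911  0.413  0.003] z [-0.005 -0.002 -1.   ] F [-0.1  0.2 -0.9] gap 0.999 gf 0.0 q6 [ 0.42  0.33  1.34 -0.    1.47 -0.72]
red (236, 105) 31 [0.396 0.338] [27.  3.] -80 [0.396 0.338]
red (245, 119) 399 [0.424 0.342] [39. 30.] 8 [0.424 0.342]
red (266, 156) 37 [0.499 0.349] [29.  6.] -82 [0.499 0.35 ]
red (272, 170) 333 [0.527 0.35 ] [39. 30.] 0 [0.527 0.35 ]
red (294, 202) 56 [0.599 0.362] [27. 15.] 74 [0.603 0.363]
red (252, 214) 101 [0.592 0.279] [30. 15.] 37 [0.592 0.279]
red (295, 217) 279 [0.632 0.353] [38. 30.] -16 [0.631 0.353]
red (245, 228) 268 [0.614 0.254] [38. 30.] -52 [0.614 0.254]
```

View pics/w3.png

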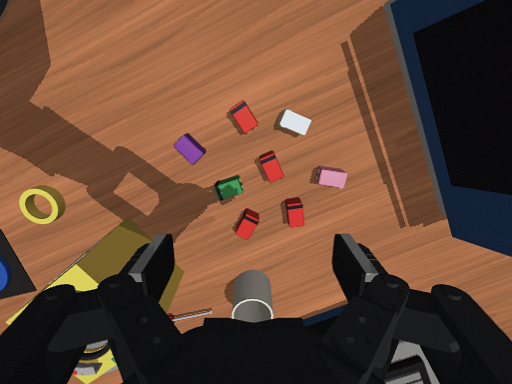

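The wrist view shows the four reds at (243,117), (271,166), (294,212) and (247,224). Look-alikes stay out of it: purple (190,149), white (295,122), pink (332,177), and the fresh green one at (229,188). I start with the red pack at (247,224).

```bash
python3 -c "
from h import *
plan([.610,.259,.13],-52,step=.03)"
```

```text
shift total [-0.3131 -0.0211  0.496 ] rows 10 each [-0.0313 -0.0021  0.0496]
yaw now 155.48 turn -27.48 rz total 0.0763 rows 5 each 0.01527
tilt fix rx,ry [-0.00068 -0.00046]
```

Request:
{"method": "servo_tool", "body": {"commands": [-0.0313, -0.0021, 0.0496, 0, 0, 0, 0.4, -0.0313, -0.0021, 0.0496, 0, 0, 0, 0.4, -0.0313, -0.0021, 0.0496, 0, 0, 0, 0.4, -0.0313, -0.0021, 0.0496, 0, 0, 0, 0.4, -0.0313, -0.0021, 0.0496, 0, 0, 0, 0.4, -0.0313, -0.0021, 0.0496, 0, 0, 0, 0.4, -0.0313, -0.0021, 0.0496, 0, 0, 0, 0.4, -0.0313, -0.0021, 0.0496, 0, 0, 0, 0.4, -0.0313, -0.0021, 0.0496, 0, 0, 0, 0.4, -0.0313, -0.0021, 0.0496, 0, 0, 0, 0.4]}}

```text
t: 14.87
tcp_pos: [0.612, 0.2568, 0.1311]
tool_rot: [0.214, 0.977, -0.001, -0.001]
force: [-0.3, 0.2, 0.4]
finger_gap: 0.703
gripper_force: 0.0
```

Request:
{"method": "servo_tool", "body": {"commands": [0, 0, 0, 0, 0, 0.0153, 0.4, 0, 0, 0, 0, 0, 0.0153, 0.4, 0, 0, 0, 0, 0, 0.0153, 0.4, 0, 0, 0, 0, 0, 0.0153, 0.4, 0, 0, 0, 0, 0, 0.0153, 0.4, 0, 0, 0, 0, 0, 0, 0.4, 0, 0, 0, 0, 0, 0, 0.4]}}

```text
t: 15.45
tcp_pos: [0.6116, 0.2578, 0.1325]
tool_rot: [0.439, 0.898, -0.001, -0.001]
force: [-0.7, -0.1, -0.7]
finger_gap: 0.703
gripper_force: 0.0
```

```bash
python3 -c "
from h import *
s=st();w=shot('wrist','w4.png');packs(w);packs(shot('top'))
print(to_px(w,[.61,.259,.036]))
plan([.610,.259,.020],-52,step=.03)"
```

```text
t 15.45 tcp [0.6116 0.2578 0.1325] x [-0.614  0.789  0.   ] z [-0.002 -0.001 -1.   ] F [-0.7 -0.1 -0.7] gap 0.703 gf 0.0 q6 [ 0.23  0.69  1.41 -0.    1.04 -0.43]
red (208, 14) 103 [0.499 0.348] [25.  2.] -89 [0.499 0.348]
red (236, 37) 1753 [0.527 0.35 ] [39. 30.] 0 [0.526 0.348]
red (321, 88) 184 [0.604 0.361] [28.  6.] 74 [0.604 0.361]
red (339, 116) 1591 [0.632 0.353] [39. 30.] -16 [0.632 0.354]
red (252, 158) 294 [0.595 0.279] [29.  8.] 38 [0.595 0.279]
red (252, 190) 1241 [0.614 0.255] [37. 29.] -52 [0.614 0.255]
red (180, 184) 112 [0.613 0.248] [35. 34.] 35 [0.613 0.249]
[[251.75733789 185.15230139]]
shift total [ 0.003  -0.0021  0.2255] rows 4 each [ 0.0008 -0.0005  0.0564]
yaw now 127.89 turn 0.11 rz total -0.0003 rows 1 each -0.00031
tilt fix rx,ry [-1.4e-04 -3.0e-05]
```

View pics/w4.png

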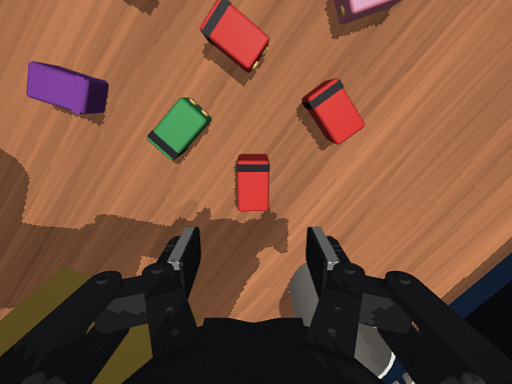

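This close view shows the chosen pack at (253,183), red with a black band and centred between the fingers. Green sits clear at (180,128).

Request:
{"method": "servo_tool", "body": {"commands": [0.003, -0.002, 0.04, 0, 0, 0, 0.4, 0, 0, 0.05, 0, 0, 0, 0.4, 0, 0, 0.05, 0, 0, 0, 0.4, 0, 0, 0.05, 0, 0, 0, 0.4, 0, 0, 0.034, 0, 0, 0, 0.4, 0, 0, 0, 0, 0, 0, 0.4, 0, 0, 0, 0, 0, 0, 0.4]}}

```text
t: 16.13
tcp_pos: [0.6095, 0.2597, 0.0201]
tool_rot: [0.439, 0.898, -0.001, -0.001]
force: [-0.6, 0.9, 0.8]
finger_gap: 0.704
gripper_force: 0.0
```

Request:
{"method": "servo_tool", "body": {"commands": [0, 0, 0, 0, 0, 0, -1, 0, 0, 0, 0, 0, 0, -1, 0, 0, 0, 0, 0, 0, -1, 0, 0, 0, 0, 0, 0, -1, 0, 0, 0, 0, 0, 0, -1, 0, 0, 0, 0, 0, 0, -1, 0, 0, 0, 0, 0, 0, -1, 0, 0, 0, 0, 0, 0, -1], "force": 60}}

```text
t: 16.8
tcp_pos: [0.6118, 0.2604, 0.0231]
tool_rot: [0.439, 0.898, 0.001, 0.001]
force: [-0.1, -0.8, 5.4]
finger_gap: 0.334
gripper_force: 61.9
```

Request:
{"method": "servo_tool", "body": {"commands": [0, 0, -0.02, 0, 0, 0, -1, 0, 0, -0.05, 0, 0, 0, -1, 0, 0, -0.06, 0, 0, 0, -1, 0, 0, -0.07, 0, 0, 0, -1, 0, 0, -0.07, 0, 0, 0, -1, 0, 0, -0.07, 0, 0, 0, -1, 0, 0, -0.07, 0, 0, 0, -1, 0, 0, -0.06, 0, 0, 0, -1, 0, 0, 0, 0, 0, 0, -1]}}

```text
t: 17.55
tcp_pos: [0.6139, 0.2612, 0.2647]
tool_rot: [0.439, 0.898, 0.005, 0.006]
force: [0.2, 0.3, -0.1]
finger_gap: 0.33
gripper_force: 61.1
```

```bash
python3 -c "
from h import *
s=st();plan([.6055,-.0246,.26],14.07,step=.036)"
```

```text
t 17.55 tcp [0.6139 0.2612 0.2647] x [-0.614  0.789 -0.006] z [ 0.015  0.004 -1.   ] F [ 0.2  0.3 -0.1] gap 0.33 gf 61.1 q6 [ 0.24  0.55  1.29  0.    1.29 -0.43]
shift total [-0.4409 -0.3642  0.0072] rows 8 each [-0.0551 -0.0455  0.0009]
yaw now 127.87 turn 66.2 rz total -0.1839 rows 12 each -0.01533
tilt fix rx,ry [0.00218 0.00098]
```

Request:
{"method": "servo_tool", "body": {"commands": [-0.049, -0.0405, 0.0008, 0, 0, 0, -1, -0.049, -0.0405, 0.0008, 0, 0, 0, -1, -0.049, -0.0405, 0.0008, 0, 0, 0, -1, -0.049, -0.0405, 0.0008, 0, 0, 0, -1, -0.049, -0.0405, 0.0008, 0, 0, 0, -1, -0.049, -0.0405, 0.0008, 0, 0, 0, -1, -0.049, -0.0405, 0.0008, 0, 0, 0, -1, -0.049, -0.0405, 0.0008, 0, 0, 0, -1, -0.049, -0.0405, 0.0008, 0, 0, 0, -1]}}

```text
t: 18.3
tcp_pos: [0.6006, -0.0271, 0.2519]
tool_rot: [0.44, 0.898, -0.0, -0.001]
force: [0.7, 0.7, -1.7]
finger_gap: 0.333
gripper_force: 61.1
```

Request:
{"method": "servo_tool", "body": {"commands": [0, 0, 0, 0, 0, -0.0167, -1, 0, 0, 0, 0, 0, -0.0167, -1, 0, 0, 0, 0, 0, -0.0167, -1, 0, 0, 0, 0, 0, -0.0167, -1, 0, 0, 0, 0, 0, -0.0167, -1, 0, 0, 0, 0, 0, -0.0167, -1, 0, 0, 0, 0, 0, -0.0167, -1, 0, 0, 0, 0, 0, -0.0167, -1, 0, 0, 0, 0, 0, -0.0167, -1, 0, 0, 0, 0, 0, -0.0167, -1, 0, 0, 0, 0, 0, -0.0167, -1, 0, 0, 0, 0, 0, 0, -1]}}

```text
t: 19.3
tcp_pos: [0.6008, -0.0256, 0.2519]
tool_rot: [-0.123, 0.992, 0.0, -0.001]
force: [-0.5, 0.3, -0.3]
finger_gap: 0.325
gripper_force: 61.1
```

```bash
python3 -c "
from h import *
s=st();plan([.6055,-.0246,.154],14.07,step=.036)
w=shot('wrist','w5.png')"
```

```text
t 19.3 tcp [ 0.6008 -0.0256  0.2519] x [-0.97  -0.243  0.002] z [-0.002  0.    -1.   ] F [-0.5  0.3 -0.3] gap 0.325 gf 61.1 q6 [-0.23  0.47  1.47  0.    1.2  -2.04]
shift total [-0.0099 -0.0005  0.1958] rows 3 each [-0.0033 -0.0002  0.0653]
yaw now -165.92 turn -0.01 rz total 0.0 rows 1 each 3e-05
tilt fix rx,ry [ 0.00013 -0.00025]
```

View pics/w5.png

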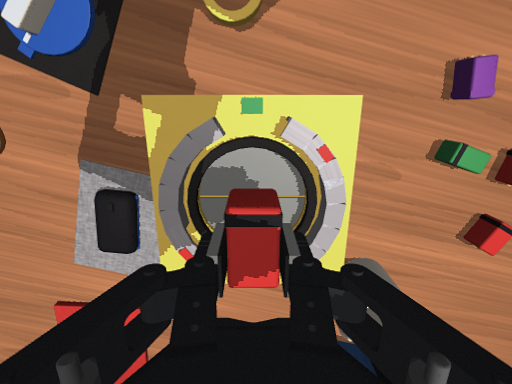

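The view shows the pack held upright at (252,240) above the open mouth. The parked cap is at (45,30).

Request:
{"method": "servo_tool", "body": {"commands": [-0.005, 0, 0.03, 0, 0, 0, -1, -0.005, 0, 0.04, 0, 0, 0, -1, 0, 0, 0.03, 0, 0, 0, -1, 0, 0, 0.02, 0, 0, 0, -1, 0, 0, 0.02, 0, 0, 0, -1, 0, 0, 0.02, 0, 0, 0, -1, 0, 0, 0.02, 0, 0, 0, -1, 0, 0, 0.018, 0, 0, 0, -1, 0, 0, 0, 0, 0, 0, -1, 0, 0, 0, 0, 0, 0, -1]}}

```text
t: 20.18
tcp_pos: [0.6062, -0.0245, 0.1524]
tool_rot: [-0.121, 0.993, 0.0, -0.001]
force: [0.6, 0.1, -1.7]
finger_gap: 0.334
gripper_force: 61.0
```

Request:
{"method": "servo_tool", "body": {"commands": [0, 0, 0, 0, 0, 0, 0, 0, 0, 0, 0, 0, 0, 0, 0, 0, 0, 0, 0, 0, 0, 0, 0, 0, 0, 0, 0, 0, 0, 0, 0, 0, 0, 0, 0, 0, 0, -0.03, 0, 0, 0, 0, 0, 0, -0.06, 0, 0, 0, 0, 0, 0, -0.06, 0, 0, 0, 0, 0, 0, -0.05, 0, 0, 0, 0, 0, 0, 0, 0, 0, 0, 0]}}

```text
t: 21.02
tcp_pos: [0.6101, -0.0253, 0.2597]
tool_rot: [-0.122, 0.993, -0.002, 0.006]
force: [0.4, 0.1, 0.4]
finger_gap: 0.499
gripper_force: 0.0
```

```bash
python3 -c "
from h import *
s=st();plan([.521,.350,.25],0,step=.036)
w=shot('wrist','w6.png');packs(shot('top'))"
```

```text
t 21.02 tcp [ 0.6101 -0.0253  0.2597] x [-0.97  -0.242 -0.011] z [ 0.012 -0.003 -1.   ] F [0.4 0.1 0.4] gap 0.499 gf 0.0 q6 [-0.22  0.47  1.45  0.    1.21 -2.04]
shift total [-0.0084  0.7715  0.0152] rows 11 each [-0.0008  0.0701  0.0014]
yaw now -166.01 turn -13.99 rz total 0.0389 rows 3 each 0.01295
tilt fix rx,ry [-0.00088  0.00175]
red (149, 179) 142 [0.627 0.348] [42. 39.] -17 [0.628 0.35 ]
red (149, 212) 138 [0.525 0.346] [38. 35.] 0 [0.524 0.347]
red (150, 245) 137 [0.421 0.338] [39. 37.] 8 [0.421 0.339]
```

View pics/w6.png

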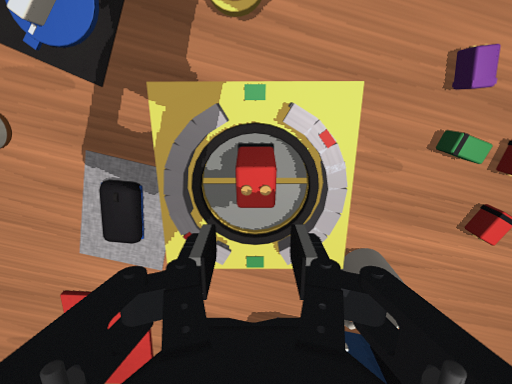

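The view shows that the pack did not drop. It flipped onto its end, contacts up, at (256,175) on the leaves. With its 50 mm length across the seam it had not cleared the leaf tips, so later packs go in with their length along the seam. Now I locate this one.

```bash
python3 -c "
from h import *
st()
w=shot('wrist');i=w['img'];cv2.imwrite('pics/w6c.png',cv2.resize(i[120:260,180:330,::-1],(640,597),interpolation=cv2.INTER_CUBIC))
for z in (.19,.2,.21,.217):
  P=to_world(w,[(238,181),(275,181),(236,207),(276,207),(256,194)],z);print(z,np.linalg.norm(P[0]-P[1]),np.linalg.norm(P[2]-P[3]),np.linalg.norm(P[0]-P[2]),P[4])
"
```

```text
t 21.12 tcp [ 0.6071 -0.0247  0.2549] x [-0.97  -0.242 -0.003] z [ 0.003 -0.001 -1.   ] F [-0.7 -0.3  0. ] gap 0.501 gf 0.0 q6 [-0.22  0.48  1.45 -0.    1.21 -2.04]
0.19 0.02950769491606907 0.03287558358570622 0.022356298247036867 [ 0.60331187 -0.02275386  0.19      ]
0.2 0.028090102214832532 0.031296192600658086 0.021282269072212628 [ 0.59998458 -0.02370088  0.2       ]
0.21 0.02667250951359595 0.02971680161560999 0.020208239897388604 [ 0.59665729 -0.0246479   0.21      ]
0.217 0.02568019462273035 0.028611227926076288 0.019456419475011737 [ 0.59432819 -0.02531081  0.217     ]
```

View pics/w6c.png

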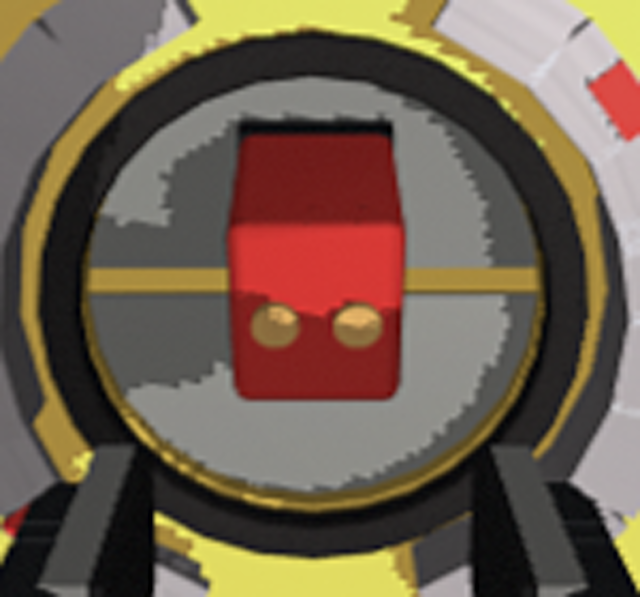

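The crop shows the pack standing on the shut leaves, contacts up, its top face centred at about image (254,193). I grasp its top, centre it, and push it deep.

Request:
{"method": "servo_tool", "body": {"commands": [0.013, 0.0024, 0, 0, 0, 0, 0.2, 0.0128, 0.0024, 0, 0, 0, 0, 0.2, 0, 0, 0.03, 0, 0, 0, 0.2, 0, 0, 0.04, 0, 0, 0, 0.2, 0, 0, 0.036, 0, 0, 0, 0.2, 0, 0, 0, 0, 0, 0, 0.2, 0, 0, 0, 0, 0, 0, -1, 0, 0, 0, 0, 0, 0, -1, 0, 0, 0, 0, 0, 0, -1, 0, 0, 0, 0, 0, 0, -1, 0, 0, 0, 0, 0, 0, -1, 0, 0, 0, 0, 0, 0, -1], "force": 40}}

```text
t: 22.17
tcp_pos: [0.5935, -0.0255, 0.2011]
tool_rot: [-0.122, 0.993, -0.0, 0.0]
force: [-1.9, -0.5, 1.2]
finger_gap: 0.34
gripper_force: 43.5
```

```bash
python3 -c "
from h import *
st();plan([.6055,-.0246,.21],14.07)"
```

```text
t 22.17 tcp [ 0.5935 -0.0255  0.2011] x [-0.97  -0.242 -0.   ] z [ 0.001 -0.    -1.   ] F [-1.9 -0.5  1.2] gap 0.34 gf 43.5 q6 [-0.23  0.52  1.54 -0.    1.08 -2.05]
shift total [-0.0238 -0.004  -0.0179] rows 1 each [-0.0238 -0.004  -0.0179]
yaw now -166.02 turn 0.09 rz total -0.0002 rows 1 each -0.00024
tilt fix rx,ry [-8.e-05  7.e-05]
```

Gripped at 30 mm. I lift 8 mm, centre, push to TCP 0.156, release, and retract.

Request:
{"method": "servo_tool", "body": {"commands": [0, 0, -0.016, 0, 0, 0, -1, -0.012, -0.002, 0, 0, 0, 0, -1, -0.012, -0.002, 0, 0, 0, 0, -1, 0, 0, 0.02, 0, 0, 0, -1, 0, 0, 0.02, 0, 0, 0, -1, 0, 0, 0.02, 0, 0, 0, -1, 0, 0, 0.02, 0, 0, 0, -1, 0, 0, 0.02, 0, 0, 0, -1, 0, 0, 0.007, 0, 0, 0, -1, 0, 0, 0, 0, 0, 0, -1, 0, 0, 0, 0, 0, 0, -1]}}

```text
t: 23.08
tcp_pos: [0.6052, -0.0242, 0.1539]
tool_rot: [-0.122, 0.993, 0.0, -0.001]
force: [1.7, 0.6, -3.6]
finger_gap: 0.333
gripper_force: 42.3
```

Request:
{"method": "servo_tool", "body": {"commands": [0, 0, 0, 0, 0, 0, 0, 0, 0, 0, 0, 0, 0, 0, 0, 0, 0, 0, 0, 0, 0, 0, 0, 0, 0, 0, 0, 0, 0, 0, 0, 0, 0, 0, 0, 0, 0, -0.03, 0, 0, 0, 0, 0, 0, -0.06, 0, 0, 0, 0, 0, 0, -0.06, 0, 0, 0, 0, 0, 0, -0.05, 0, 0, 0, 0, 0, 0, 0, 0, 0, 0, 0]}}

```text
t: 23.92
tcp_pos: [0.6092, -0.0251, 0.2611]
tool_rot: [-0.122, 0.993, -0.002, 0.006]
force: [0.2, -0.0, 0.2]
finger_gap: 0.506
gripper_force: 0.0
```

```bash
cat >> h.py <<'E'
def mouthred(w):
    h=cv2.cvtColor(w['img'],cv2.COLOR_RGB2HSV);m=cv2.inRange(h,np.array([0,150,50]),np.array([8,255,255]))
    ys,xs=np.nonzero(m);P=to_world(w,np.c_[xs,ys],.18)[:,:2];k=np.hypot(*(P-[.6055,-.0246]).T)<.045
    print('red px in mouth',k.sum(),P[k].mean(0) if k.any() else '')
E
python3 -c "
from h import *
s=st();w=shot('wrist','w7.png');mouthred(w);packs(shot('top'))
plan([.521,.350,.25],0,step=.036)"
```

```text
t 23.92 tcp [ 0.6092 -0.0251  0.2611] x [-0.97  -0.242 -0.011] z [ 0.012 -0.003 -1.   ] F [ 0.2 -0.   0.2] gap 0.506 gf 0.0 q6 [-0.22  0.47  1.45  0.    1.21 -2.04]
red px in mouth 34 [ 0.60224754 -0.02742807]
red (149, 179) 138 [0.628 0.35 ] [42. 34.] -18 [0.628 0.35 ]
red (149, 212) 137 [0.525 0.346] [38. 35.] 0 [0.524 0.347]
red (150, 245) 137 [0.421 0.338] [39. 37.] 8 [0.421 0.339]
shift total [-0.0155  0.7682  0.0116] rows 11 each [-0.0014  0.0698  0.0011]
yaw now -166.02 turn -13.98 rz total 0.0388 rows 3 each 0.01294
tilt fix rx,ry [-0.00023  0.00048]
```

```bash
python3 -c "
from h import *
w=shot('wrist');mouthred(w)
h=cv2.cvtColor(w['img'],cv2.COLOR_RGB2HSV)
p=to_px(w,[[.6055,-.0246,.167]])[0].round().astype(int);print(p)
m=cv2.inRange(h,np.array([0,150,50]),np.array([8,255,255]))
ys,xs=np.nonzero(m);P=to_world(w,np.c_[xs,ys],.18)[:,:2];k=np.hypot(*(P-[.6055,-.0246]).T)<.045
print(sorted(zip(ys[k],xs[k])))
for y in range(p[1]-36,p[1]+37,6): print(y,h[y,p[0]-40:p[0]+41:8].tolist())
"
```

```text
red px in mouth 21 [ 0.60185574 -0.02609573]
[253 188]
[(np.int64(188), np.int64(242)), (np.int64(188), np.int64(243)), (np.int64(188), np.int64(244)), (np.int64(188), np.int64(245)), (np.int64(188), np.int64(246)), (np.int64(188), np.int64(247)), (np.int64(188), np.int64(248)), (np.int64(188), np.int64(249)), (np.int64(188), np.int64(250)), (np.int64(188), np.int64(251)), (np.int64(188), np.int64(252)), (np.int64(188), np.int64(253)), (np.int64(188), np.int64(254)), (np.int64(188), np.int64(255)), (np.int64(188), np.int64(256)), (np.int64(188), np.int64(257)), (np.int64(188), np.int64(258)), (np.int64(188), np.int64(259)), (np.int64(188), np.int64(260)), (np.int64(188), np.int64(261)), (np.int64(188), np.int64(262))]
152 [[10, 20, 38], [30, 9, 146], [24, 9, 146], [30, 7, 147], [30, 9, 149], [24, 9, 149], [30, 10, 150], [25, 10, 153], [24, 8, 152], [30, 9, 116], [0, 20, 38]]
158 [[25, 11, 145], [24, 9, 145], [25, 10, 146], [24, 9, 148], [30, 7, 147], [30, 7, 148], [30, 8, 150], [21, 12, 152], [35, 10, 152], [30, 8, 152], [20, 9, 89]]
164 [[36, 9, 144], [24, 9, 144], [30, 7, 144], [30
[... 1006 characters left out ...]
, 143], [30, 9, 143], [24, 9, 144], [24, 9, 144], [30, 7, 143]]
206 [[40, 9, 85], [30, 6, 86], [30, 6, 86], [30, 6, 136], [36, 9, 140], [30, 8, 123], [24, 9, 142], [24, 9, 142], [24, 9, 143], [30, 7, 142], [40, 8, 90]]
212 [[30, 7, 139], [24, 9, 140], [30, 9, 139], [30, 9, 140], [23, 7, 140], [24, 9, 141], [30, 7, 140], [24, 9, 142], [30, 7, 142], [30, 7, 142], [30, 6, 84]]
218 [[22, 99, 100], [24, 9, 139], [24, 9, 139], [30, 6, 138], [36, 9, 141], [38, 7, 140], [23, 7, 140], [30, 11, 141], [24, 9, 141], [30, 10, 107], [22, 167, 90]]
224 [[22, 150, 39], [30, 9, 138], [30, 6, 138], [38, 7, 139], [30, 9, 139], [30, 7, 139], [30, 7, 139], [24, 9, 140], [35, 11, 143], [23, 70, 88], [120, 36, 7]]
```

The leaves are shut, with a bare trace of red through the seam, so the pack is inside. Next is the pack at (0.521, 0.350).

Request:
{"method": "servo_tool", "body": {"commands": [0, 0, 0, 0, 0, 0.013, 0.4, 0, 0, 0, 0, 0, 0.013, 0.4, 0, 0, 0, 0, 0, 0.013, 0.4, 0, 0, 0, 0, 0, 0, 0.4]}}

```text
t: 24.4
tcp_pos: [0.6044, -0.0242, 0.2529]
tool_rot: [0.001, 1.0, 0.0, -0.002]
force: [-0.2, 0.2, 0.8]
finger_gap: 0.702
gripper_force: 0.0
```

```bash
python3 -c "
from h import *
plan([.521,.350,.14],0,step=.033)"
```

```text
shift total [0.1679 0.7478 0.2271] rows 13 each [0.0129 0.0575 0.0175]
yaw now 179.86 turn 0.14 rz total -0.0004 rows 1 each -0.0004
tilt fix rx,ry [ 0.00015 -0.00062]
```

Request:
{"method": "servo_tool", "body": {"commands": [0.014, 0.0623, 0, 0, 0, 0, 0.4, 0.014, 0.0623, 0, 0, 0, 0, 0.4, 0.014, 0.0623, 0, 0, 0, 0, 0.4, 0.014, 0.0623, 0, 0, 0, 0, 0.4, 0.014, 0.0623, 0, 0, 0, 0, 0.4, 0.014, 0.0623, 0, 0, 0, 0, 0.4, 0.014, 0.0623, 0.038, 0, 0, 0, 0.4, 0.014, 0.0623, 0.038, 0, 0, 0, 0.4, 0.014, 0.0623, 0.038, 0, 0, 0, 0.4, 0.014, 0.0623, 0.038, 0, 0, 0, 0.4, 0.014, 0.0623, 0.038, 0, 0, 0, 0.4, 0.014, 0.0623, 0.038, 0, 0, 0, 0.4]}}

```text
t: 25.4
tcp_pos: [0.5206, 0.3505, 0.1387]
tool_rot: [-0.001, 1.0, -0.001, -0.001]
force: [0.0, -0.3, 0.2]
finger_gap: 0.697
gripper_force: 0.0
```

```bash
python3 -c "
from h import *
w=shot('wrist');packs(w);st();plan([.521,.350,.020],0)"
```

```text
red (240, 38) 96 [0.396 0.341] [26.  2.] -81 [0.396 0.34 ]
red (244, 74) 1697 [0.424 0.344] [39. 29.] 9 [0.424 0.344]
red (254, 160) 156 [0.496 0.351] [29.  7.] -90 [0.498 0.352]
red (254, 189) 1165 [0.526 0.352] [37. 30.] 0 [0.525 0.352]
red (264, 256) 398 [0.597 0.364] [29. 21.] 74 [0.597 0.363]
red (257, 281) 872 [0.629 0.355] [39. 31.] -16 [0.628 0.356]
t 25.45 tcp [0.5167 0.3552 0.1347] x [-1.    -0.004  0.009] z [-0.009  0.001 -1.   ] F [-1.3  3.1 -1.6] gap 0.705 gf 0.0 q6 [ 0.42  0.65  1.51  0.    0.99 -1.16]
shift total [-0.0104 -0.0106  0.2294] rows 4 each [-0.0026 -0.0026  0.0573]
yaw now -179.76 turn -0.24 rz total 0.0007 rows 1 each 0.00066
tilt fix rx,ry [ 0.00012 -0.00136]
```

Request:
{"method": "servo_tool", "body": {"commands": [0, 0, 0, 0, 0, 0, 0.4, 0, 0, 0.04, 0, 0, 0, 0.4, 0, 0, 0.05, 0, 0, 0, 0.4, 0, 0, 0.05, 0, 0, 0, 0.4, 0, 0, 0.05, 0, 0, 0, 0.4, 0, 0, 0.03, 0, 0, 0, 0.4, 0, 0, 0.018, 0, 0, 0, 0.4, 0, 0, 0, 0, 0, 0, 0.4, 0, 0, 0, 0, 0, 0, 0.4]}}

```text
t: 26.2
tcp_pos: [0.5225, 0.3488, 0.022]
tool_rot: [0.001, 1.0, -0.0, -0.0]
force: [0.2, 0.6, 1.0]
finger_gap: 0.7
gripper_force: 0.0
```

Request:
{"method": "servo_tool", "body": {"commands": [0, 0, 0, 0, 0, 0, -1, 0, 0, 0, 0, 0, 0, -1, 0, 0, 0, 0, 0, 0, -1, 0, 0, 0, 0, 0, 0, -1, 0, 0, 0, 0, 0, 0, -1, 0, 0, 0, 0, 0, 0, -1, 0, 0, 0, 0, 0, 0, -1], "force": 60}}

```text
t: 26.78
tcp_pos: [0.5232, 0.3499, 0.0237]
tool_rot: [0.0, 1.0, 0.001, 0.002]
force: [0.5, -0.5, 6.8]
finger_gap: 0.33
gripper_force: 61.2
```

Request:
{"method": "servo_tool", "body": {"commands": [0, 0, -0.02, 0, 0, 0, -1, 0, 0, -0.05, 0, 0, 0, -1, 0, 0, -0.07, 0, 0, 0, -1, 0, 0, -0.07, 0, 0, 0, -1, 0, 0, -0.07, 0, 0, 0, -1, 0, 0, -0.07, 0, 0, 0, -1, 0, 0, -0.07, 0, 0, 0, -1, 0, 0, -0.06, 0, 0, 0, -1, 0, 0, 0, 0, 0, 0, -1, 0, 0, 0, 0, 0, 0, -1]}}

```text
t: 27.62
tcp_pos: [0.5226, 0.3499, 0.2647]
tool_rot: [0.0, 1.0, 0.001, 0.002]
force: [-0.2, -0.2, -1.7]
finger_gap: 0.334
gripper_force: 60.4
```

```bash
python3 -c "
from h import *
st();plan([.6055,-.0246,.25],104.07,step=.033)"
```

```text
t 27.62 tcp [0.5226 0.3499 0.2647] x [-1.     0.001 -0.005] z [ 0.005  0.002 -1.   ] F [-0.2 -0.2 -1.7] gap 0.334 gf 60.4 q6 [ 0.41  0.5   1.39  0.    1.25 -1.16]
shift total [-0.1663 -0.7489  0.0287] rows 12 each [-0.0139 -0.0624  0.0024]
yaw now 179.96 turn -75.89 rz total 0.2108 rows 13 each 0.01621
tilt fix rx,ry [0.00033 0.00074]
```

Request:
{"method": "servo_tool", "body": {"commands": [-0.0139, -0.0624, 0, 0, 0, 0, -1, -0.0139, -0.0624, 0, 0, 0, 0, -1, -0.0139, -0.0624, 0, 0, 0, 0, -1, -0.0139, -0.0624, 0, 0, 0, 0, -1, -0.0139, -0.0624, 0, 0, 0, 0, -1, -0.0139, -0.0624, 0, 0, 0, 0, -1, -0.0139, -0.0624, 0, 0, 0, 0, -1, -0.0139, -0.0624, 0, 0, 0, 0, -1, -0.0139, -0.0624, 0, 0, 0, 0, -1, -0.0139, -0.0624, 0, 0, 0, 0, -1, -0.0139, -0.0624, 0, 0, 0, 0, -1, -0.0139, -0.0624, 0, 0, 0, 0, -1]}}

```text
t: 28.62
tcp_pos: [0.6034, -0.0262, 0.2595]
tool_rot: [0.001, 1.0, 0.001, -0.003]
force: [0.3, 0.9, -1.0]
finger_gap: 0.335
gripper_force: 60.4
```

Request:
{"method": "servo_tool", "body": {"commands": [0, 0, 0, 0, 0, 0.0176, -1, 0, 0, 0, 0, 0, 0.0176, -1, 0, 0, 0, 0, 0, 0.0176, -1, 0, 0, 0, 0, 0, 0.0176, -1, 0, 0, 0, 0, 0, 0.0176, -1, 0, 0, 0, 0, 0, 0.0176, -1, 0, 0, 0, 0, 0, 0.0176, -1, 0, 0, 0, 0, 0, 0.0176, -1, 0, 0, 0, 0, 0, 0.0176, -1, 0, 0, 0, 0, 0, 0.0176, -1, 0, 0, 0, 0, 0, 0.0176, -1, 0, 0, 0, 0, 0, 0.0176, -1]}}

```text
t: 29.62
tcp_pos: [0.6032, -0.0246, 0.2594]
tool_rot: [0.618, 0.786, -0.001, -0.002]
force: [0.3, 0.2, -1.5]
finger_gap: 0.329
gripper_force: 60.4
```

Request:
{"method": "servo_tool", "body": {"commands": [0, 0, 0, 0, 0, 0, -1, 0, 0, 0, 0, 0, 0, -1, 0, 0, 0, 0, 0, 0, -1]}}

```text
t: 29.87
tcp_pos: [0.6042, -0.0249, 0.2607]
tool_rot: [0.615, 0.788, -0.001, -0.001]
force: [0.2, -0.3, -0.4]
finger_gap: 0.332
gripper_force: 60.4
```

```bash
python3 -c "
from h import *
st();plan([.6055,-.0246,.152],104.07,step=.033)
w=shot('wrist');b=[rect(w,m,.27) for m in blobs(w,(0,150,50),(8,255,255),300)];print(b)"
```

```text
t 29.87 tcp [ 0.6042 -0.0249  0.2607] x [-0.243  0.97   0.001] z [-0.003  0.001 -1.   ] F [ 0.2 -0.3 -0.4] gap 0.332 gf 60.4 q6 [-0.23  0.47  1.45 -0.    1.22 -0.47]
shift total [-0.0003  0.0032  0.2174] rows 4 each [-0.0001  0.0008  0.0544]
yaw now 104.04 turn 0.03 rz total -0.0001 rows 1 each -8e-05
tilt fix rx,ry [-0.00037 -0.00019]
[(array([0.6492124 , 0.02254367]), (22.0443058013916, 7.563140869140625), -76.73783206939697, array([0.64759069, 0.024639  ])), (array([0.59791431, 0.00257569]), (29.637544631958008, 13.844584465026855), 14.092301368713379, array([0.59800427, 0.00207975])), (array([ 0.60612811, -0.03016682]), (38.62887954711914, 30.304092407226562), -75.89564609527588, array([ 0.60574233, -0.02929336])), (array([ 0.73378827, -0.03561641]), (74.25174713134766, 53.56504821777344), 11.362870216369629, array([ 0.73579002, -0.02971016]))]
```

Request:
{"method": "servo_tool", "body": {"commands": [0, 0.003, 0.04, 0, 0, 0, -1, 0, 0, 0.045, 0, 0, 0, -1, 0, 0, 0.03, 0, 0, 0, -1, 0, 0, 0.02, 0, 0, 0, -1, 0, 0, 0.02, 0, 0, 0, -1, 0, 0, 0.02, 0, 0, 0, -1, 0, 0, 0.02, 0, 0, 0, -1, 0, 0, 0.02, 0, 0, 0, -1, 0, 0, 0.01, 0, 0, 0, -1, 0, 0, 0, 0, 0, 0, -1, 0, 0, 0, 0, 0, 0, -1]}}

```text
t: 30.83
tcp_pos: [0.6059, -0.0246, 0.1485]
tool_rot: [0.616, 0.788, -0.0, -0.001]
force: [0.9, 0.5, -3.2]
finger_gap: 0.325
gripper_force: 60.2
```

Request:
{"method": "servo_tool", "body": {"commands": [0, 0, 0, 0, 0, 0, 0, 0, 0, 0, 0, 0, 0, 0, 0, 0, 0, 0, 0, 0, 0, 0, 0, 0, 0, 0, 0, 0, 0, 0, 0, 0, 0, 0, 0, 0, 0, -0.03, 0, 0, 0, 0, 0, 0, -0.06, 0, 0, 0, 0, 0, 0, -0.06, 0, 0, 0, 0, 0, 0, -0.06, 0, 0, 0, 0, 0, 0, 0, 0, 0, 0, 0, 0, 0, 0, 0, 0, 0, 0]}}

```text
t: 31.75
tcp_pos: [0.6076, -0.025, 0.2569]
tool_rot: [0.616, 0.788, 0.001, 0.002]
force: [-0.6, -0.0, 0.3]
finger_gap: 0.503
gripper_force: 0.0
```

```bash
python3 -c "
from h import *
s=st();w=shot('wrist','w8.png');mouthred(w);packs(shot('top'))
plan([.626,.3547,.25],-16,step=.036)"
```

```text
t 31.75 tcp [ 0.6076 -0.025   0.2569] x [-0.24   0.971 -0.002] z [ 0.005 -0.001 -1.   ] F [-0.6 -0.   0.3] gap 0.503 gf 0.0 q6 [-0.22  0.48  1.45 -0.    1.21 -0.47]
red px in mouth 0 
red (149, 179) 141 [0.628 0.349] [42. 38.] -17 [0.628 0.35 ]
red (150, 245) 138 [0.421 0.338] [39. 37.] 8 [0.421 0.339]
shift total [0.7265 0.2218 0.0078] rows 11 each [0.066  0.0202 0.0007]
yaw now 103.9 turn 60.1 rz total -0.1669 rows 11 each -0.01518
tilt fix rx,ry [-0.00022 -0.0001 ]
```

Request:
{"method": "servo_tool", "body": {"commands": [0.0605, 0.0185, 0, 0, 0, 0, 0.4, 0.0605, 0.0185, 0, 0, 0, 0, 0.4, 0.0605, 0.0185, 0, 0, 0, 0, 0.4, 0.0605, 0.0185, 0, 0, 0, 0, 0.4, 0.0605, 0.0185, 0, 0, 0, 0, 0.4, 0.0605, 0.0185, 0, 0, 0, 0, 0.4, 0.0605, 0.0185, 0, 0, 0, 0, 0.4, 0.0605, 0.0185, 0.04, 0, 0, 0, 0.4, 0.0605, 0.0185, 0.04, 0, 0, 0, 0.4, 0.0605, 0.0185, 0.04, 0, 0, 0, 0.4, 0.0605, 0.0185, 0.04, 0, 0, 0, 0.4, 0.0605, 0.0185, 0.04, 0, 0, 0, 0.4]}}

```text
t: 32.85
tcp_pos: [0.6254, 0.3553, 0.1509]
tool_rot: [0.616, 0.787, -0.002, -0.001]
force: [0.3, -0.3, -0.3]
finger_gap: 0.699
gripper_force: 0.0
```

Request:
{"method": "servo_tool", "body": {"commands": [0, 0, 0, 0, 0, -0.0152, 0.4, 0, 0, 0, 0, 0, -0.0152, 0.4, 0, 0, 0, 0, 0, -0.0152, 0.4, 0, 0, 0, 0, 0, -0.0152, 0.4, 0, 0, 0, 0, 0, -0.0152, 0.4, 0, 0, 0, 0, 0, -0.0152, 0.4, 0, 0, 0, 0, 0, -0.0152, 0.4, 0, 0, 0, 0, 0, -0.0152, 0.4, 0, 0, 0, 0, 0, -0.0152, 0.4, 0, 0, 0, 0, 0, -0.0152, 0.4, 0, 0, 0, 0, 0, -0.0152, 0.4, 0, 0, 0, 0, 0, 0, 0.4]}}

```text
t: 33.85
tcp_pos: [0.6256, 0.3538, 0.1519]
tool_rot: [0.138, 0.99, -0.001, -0.002]
force: [-0.5, 0.2, 0.3]
finger_gap: 0.697
gripper_force: 0.0
```

```bash
python3 -c "
from h import *
w=shot('wrist');packs(w);st();plan([.6262,.355,.021],-16)"
```

```text
red (255, 157) 192 [0.602 0.362] [29.  9.] 74 [0.604 0.363]
red (254, 186) 1080 [0.632 0.354] [38. 29.] -16 [0.632 0.354]
t 33.9 tcp [0.6257 0.3538 0.1522] x [-0.961  0.276  0.003] z [-0.004 -0.001 -1.   ] F [ 0.2  0.5 -0.4] gap 0.701 gf 0.0 q6 [ 0.36  0.74  1.24 -0.    1.17 -0.93]
shift total [-0.0011  0.0031  0.2624] rows 5 each [-0.0002  0.0006  0.0525]
yaw now 163.98 turn 0.02 rz total -0.0001 rows 1 each -5e-05
tilt fix rx,ry [-0.00038 -0.00051]
```

Request:
{"method": "servo_tool", "body": {"commands": [-0.001, 0.003, 0.04, 0, 0, 0, 0.4, 0, 0, 0.05, 0, 0, 0, 0.4, 0, 0, 0.05, 0, 0, 0, 0.4, 0, 0, 0.05, 0, 0, 0, 0.4, 0, 0, 0.04, 0, 0, 0, 0.4, 0, 0, 0.02, 0, 0, 0, 0.4, 0, 0, 0.011, 0, 0, 0, 0.4, 0, 0, 0, 0, 0, 0, 0.4, 0, 0, 0, 0, 0, 0, 0.4]}}

```text
t: 34.65
tcp_pos: [0.6284, 0.3558, 0.0244]
tool_rot: [0.139, 0.99, 0.0, 0.0]
force: [0.7, -0.2, -0.1]
finger_gap: 0.7
gripper_force: 0.0
```

Request:
{"method": "servo_tool", "body": {"commands": [0, 0, 0, 0, 0, 0, -1, 0, 0, 0, 0, 0, 0, -1, 0, 0, 0, 0, 0, 0, -1, 0, 0, 0, 0, 0, 0, -1, 0, 0, 0, 0, 0, 0, -1, 0, 0, 0, 0, 0, 0, -1, 0, 0, 0, 0, 0, 0, -1], "force": 60}}

```text
t: 35.23
tcp_pos: [0.6291, 0.3561, 0.0259]
tool_rot: [0.138, 0.99, 0.001, 0.001]
force: [0.4, -1.4, 6.0]
finger_gap: 0.328
gripper_force: 61.5
```

Request:
{"method": "servo_tool", "body": {"commands": [0, 0, -0.02, 0, 0, 0, -1, 0, 0, -0.05, 0, 0, 0, -1, 0, 0, -0.07, 0, 0, 0, -1, 0, 0, -0.07, 0, 0, 0, -1, 0, 0, -0.07, 0, 0, 0, -1, 0, 0, -0.07, 0, 0, 0, -1, 0, 0, -0.07, 0, 0, 0, -1, 0, 0, -0.06, 0, 0, 0, -1, 0, 0, 0, 0, 0, 0, -1, 0, 0, 0, 0, 0, 0, -1]}}

```text
t: 36.07
tcp_pos: [0.6286, 0.356, 0.2672]
tool_rot: [0.138, 0.99, 0.001, 0.002]
force: [-0.1, 0.2, -2.1]
finger_gap: 0.326
gripper_force: 60.8
```

```bash
python3 -c "
from h import *
st();plan([.6055,-.0246,.255],104.07,step=.033)"
```

```text
t 36.07 tcp [0.6286 0.356  0.2672] x [-0.962  0.274 -0.004] z [ 0.005  0.002 -1.   ] F [-0.1  0.2 -2.1] gap 0.326 gf 60.8 q6 [ 0.36  0.63  1.12  0.    1.38 -0.93]
shift total [-0.164  -0.7449  0.0227] rows 12 each [-0.0137 -0.0621  0.0019]
yaw now 164.1 turn -60.03 rz total 0.1667 rows 11 each 0.01516
tilt fix rx,ry [0.00051 0.00068]
```

Request:
{"method": "servo_tool", "body": {"commands": [-0.0137, -0.0621, 0, 0, 0, 0, -1, -0.0137, -0.0621, 0, 0, 0, 0, -1, -0.0137, -0.0621, 0, 0, 0, 0, -1, -0.0137, -0.0621, 0, 0, 0, 0, -1, -0.0137, -0.0621, 0, 0, 0, 0, -1, -0.0137, -0.0621, 0, 0, 0, 0, -1, -0.0137, -0.0621, 0, 0, 0, 0, -1, -0.0137, -0.0621, 0, 0, 0, 0, -1, -0.0137, -0.0621, 0, 0, 0, 0, -1, -0.0137, -0.0621, 0, 0, 0, 0, -1, -0.0137, -0.0621, 0, 0, 0, 0, -1, -0.0137, -0.0621, 0, 0, 0, 0, -1]}}

```text
t: 37.07
tcp_pos: [0.6028, -0.0264, 0.2617]
tool_rot: [0.138, 0.99, 0.0, -0.003]
force: [-0.2, 0.5, -1.8]
finger_gap: 0.331
gripper_force: 60.8
```

Request:
{"method": "servo_tool", "body": {"commands": [0, 0, 0, 0, 0, 0.0167, -1, 0, 0, 0, 0, 0, 0.0167, -1, 0, 0, 0, 0, 0, 0.0167, -1, 0, 0, 0, 0, 0, 0.0167, -1, 0, 0, 0, 0, 0, 0.0167, -1, 0, 0, 0, 0, 0, 0.0167, -1, 0, 0, 0, 0, 0, 0.0167, -1, 0, 0, 0, 0, 0, 0.0167, -1, 0, 0, 0, 0, 0, 0.0167, -1, 0, 0, 0, 0, 0, 0.0167, -1, 0, 0, 0, 0, 0, 0, -1, 0, 0, 0, 0, 0, 0, -1]}}

```text
t: 38.07
tcp_pos: [0.6036, -0.025, 0.2622]
tool_rot: [0.615, 0.789, -0.001, -0.002]
force: [-0.7, -1.2, -0.8]
finger_gap: 0.331
gripper_force: 60.8
```

```bash
python3 -c "
from h import *
st();plan([.6055,-.0246,.150],104.07,step=.033)
w=shot('wrist');b=[rect(w,m,.27)[:3] for m in blobs(w,(0,150,50),(8,255,255),300)];print(b)"
```

```text
t 38.07 tcp [ 0.6036 -0.025   0.2622] x [-0.244  0.97   0.002] z [-0.004  0.001 -1.   ] F [-0.7 -1.2 -0.8] gap 0.331 gf 60.8 q6 [-0.23  0.47  1.45 -0.    1.23 -0.47]
shift total [-0.0006  0.0047  0.2244] rows 4 each [-0.0002  0.0012  0.0561]
yaw now 104.13 turn -0.06 rz total 0.0002 rows 1 each 0.00016
tilt fix rx,ry [-0.00055 -0.00028]
[(array([0.64641534, 0.0214359 ]), (21.076705932617188, 8.368733406066895), 84.2424545288086), (array([0.59719196, 0.00278515]), (28.86573600769043, 13.394487380981445), 14.202794075012207), (array([ 0.60518658, -0.02928878]), (38.76126480102539, 30.08109474182129), -75.7847671508789), (array([ 0.73457843, -0.03635265]), (74.8039779663086, 53.987483978271484), 11.378549575805664)]
```

Request:
{"method": "servo_tool", "body": {"commands": [0, 0.003, 0.04, 0, 0, 0, -1, 0, 0, 0.045, 0, 0, 0, -1, 0, 0, 0.03, 0, 0, 0, -1, 0, 0, 0.02, 0, 0, 0, -1, 0, 0, 0.02, 0, 0, 0, -1, 0, 0, 0.02, 0, 0, 0, -1, 0, 0, 0.02, 0, 0, 0, -1, 0, 0, 0.02, 0, 0, 0, -1, 0, 0, 0.009, 0, 0, 0, -1, 0, 0, 0, 0, 0, 0, -1, 0, 0, 0, 0, 0, 0, -1]}}

```text
t: 39.03
tcp_pos: [0.6057, -0.0247, 0.151]
tool_rot: [0.616, 0.788, -0.0, -0.001]
force: [0.7, -0.2, -3.2]
finger_gap: 0.335
gripper_force: 60.5
```

Request:
{"method": "servo_tool", "body": {"commands": [0, 0, 0, 0, 0, 0, 0, 0, 0, 0, 0, 0, 0, 0, 0, 0, 0, 0, 0, 0, 0, 0, 0, 0, 0, 0, 0, 0, 0, 0, 0, 0, 0, 0, 0, 0, 0, -0.03, 0, 0, 0, 0, 0, 0, -0.06, 0, 0, 0, 0, 0, 0, -0.06, 0, 0, 0, 0, 0, 0, -0.06, 0, 0, 0, 0, 0, 0, 0, 0, 0, 0, 0, 0, 0, 0, 0, 0, 0, 0]}}

```text
t: 39.95
tcp_pos: [0.6074, -0.0251, 0.2593]
tool_rot: [0.616, 0.788, 0.001, 0.002]
force: [0.0, 1.0, 0.0]
finger_gap: 0.503
gripper_force: 0.0
```

```bash
python3 -c "
from h import *
s=st();w=shot('wrist','w9.png');mouthred(w);packs(shot('top'))
plan([.418,.342,.25],8,step=.036)"
```

```text
t 39.95 tcp [ 0.6074 -0.0251  0.2593] x [-0.242  0.97  -0.002] z [ 0.005 -0.001 -1.   ] F [0. 1. 0.] gap 0.503 gf 0.0 q6 [-0.22  0.47  1.45 -0.    1.21 -0.47]
red px in mouth 6 [0.59486692 0.01634658]
red (151, 245) 137 [0.421 0.338] [39. 37.] 8 [0.421 0.338]
shift total [ 0.8021 -0.1866  0.0133] rows 12 each [ 0.0668 -0.0155  0.0011]
yaw now 103.98 turn 84.02 rz total -0.2334 rows 15 each -0.01556
tilt fix rx,ry [-0.00024 -0.00012]
```

Request:
{"method": "servo_tool", "body": {"commands": [0.0668, -0.0155, 0, 0, 0, 0, 0.4, 0.0668, -0.0155, 0, 0, 0, 0, 0.4, 0.0668, -0.0155, 0, 0, 0, 0, 0.4, 0.0668, -0.0155, 0, 0, 0, 0, 0.4, 0.0668, -0.0155, 0, 0, 0, 0, 0.4, 0.0668, -0.0155, 0, 0, 0, 0, 0.4, 0.0668, -0.0155, 0, 0, 0, 0, 0.4, 0.0668, -0.0155, 0.04, 0, 0, 0, 0.4, 0.0668, -0.0155, 0.04, 0, 0, 0, 0.4, 0.0668, -0.0155, 0.04, 0, 0, 0, 0.4, 0.0668, -0.0155, 0.04, 0, 0, 0, 0.4, 0.0668, -0.0155, 0.04, 0, 0, 0, 0.4]}}

```text
t: 41.05
tcp_pos: [0.417, 0.3422, 0.1545]
tool_rot: [0.616, 0.788, -0.002, -0.001]
force: [0.2, 0.1, -0.4]
finger_gap: 0.701
gripper_force: 0.0
```

Request:
{"method": "servo_tool", "body": {"commands": [0, 0, 0, 0, 0, -0.0195, 0.4, 0, 0, 0, 0, 0, -0.0195, 0.4, 0, 0, 0, 0, 0, -0.0195, 0.4, 0, 0, 0, 0, 0, -0.0195, 0.4, 0, 0, 0, 0, 0, -0.0195, 0.4, 0, 0, 0, 0, 0, -0.0195, 0.4, 0, 0, 0, 0, 0, -0.0195, 0.4, 0, 0, 0, 0, 0, -0.0195, 0.4, 0, 0, 0, 0, 0, -0.0195, 0.4, 0, 0, 0, 0, 0, -0.0195, 0.4, 0, 0, 0, 0, 0, -0.0195, 0.4, 0, 0, 0, 0, 0, -0.0195, 0.4]}}

```text
t: 42.05
tcp_pos: [0.4179, 0.3409, 0.1551]
tool_rot: [-0.075, 0.997, -0.001, -0.002]
force: [-0.2, 0.3, 0.5]
finger_gap: 0.701
gripper_force: 0.0
```

```bash
python3 -c "
from h import *
w=shot('wrist');packs(w);w=shot('wrist');packs(w);st();plan([.418,.343,.022],8)"
```

```text
red (252, 158) 118 [0.396 0.337] [29.  5.] -77 [0.396 0.338]
red (252, 185) 1053 [0.424 0.342] [37. 29.] 9 [0.423 0.342]
red (252, 158) 115 [0.396 0.337] [28.  3.] -81 [0.396 0.338]
red (252, 185) 1051 [0.424 0.342] [37. 29.] 9 [0.423 0.342]
t 42.15 tcp [0.418  0.341  0.1553] x [-0.99  -0.143  0.004] z [-0.003 -0.002 -1.   ] F [-0.2  0.5 -0.8] gap 0.702 gf 0.0 q6 [ 0.48  0.52  1.72 -0.    0.91 -1.24]
shift total [-0.0015  0.0044  0.2666] rows 5 each [-0.0003  0.0009  0.0533]
yaw now -171.8 turn -0.2 rz total 0.0006 rows 1 each 0.00056
tilt fix rx,ry [-0.0002  -0.00057]
```

Request:
{"method": "servo_tool", "body": {"commands": [0, 0.002, 0.04, 0, 0, 0, 0.4, 0, 0, 0.05, 0, 0, 0, 0.4, 0, 0, 0.05, 0, 0, 0, 0.4, 0, 0, 0.05, 0, 0, 0, 0.4, 0, 0, 0.04, 0, 0, 0, 0.4, 0, 0, 0.025, 0, 0, 0, 0.4, 0, 0, 0.014, 0, 0, 0, 0.4, 0, 0, 0, 0, 0, 0, 0.4, 0, 0, 0, 0, 0, 0, 0.4]}}

```text
t: 42.9
tcp_pos: [0.4188, 0.3424, 0.022]
tool_rot: [-0.071, 0.997, -0.0, -0.001]
force: [0.9, 0.6, 0.5]
finger_gap: 0.695
gripper_force: 0.0
```

Request:
{"method": "servo_tool", "body": {"commands": [0, 0, 0, 0, 0, 0, -1, 0, 0, 0, 0, 0, 0, -1, 0, 0, 0, 0, 0, 0, -1, 0, 0, 0, 0, 0, 0, -1, 0, 0, 0, 0, 0, 0, -1, 0, 0, 0, 0, 0, 0, -1, 0, 0, 0, 0, 0, 0, -1], "force": 60}}

```text
t: 43.48
tcp_pos: [0.4198, 0.343, 0.0237]
tool_rot: [-0.072, 0.997, 0.0, 0.001]
force: [-0.8, -0.7, 6.1]
finger_gap: 0.332
gripper_force: 60.2
```

Request:
{"method": "servo_tool", "body": {"commands": [0, 0, -0.02, 0, 0, 0, -1, 0, 0, -0.05, 0, 0, 0, -1, 0, 0, -0.07, 0, 0, 0, -1, 0, 0, -0.07, 0, 0, 0, -1, 0, 0, -0.07, 0, 0, 0, -1, 0, 0, -0.07, 0, 0, 0, -1, 0, 0, -0.07, 0, 0, 0, -1, 0, 0, -0.06, 0, 0, 0, -1, 0, 0, 0, 0, 0, 0, -1, 0, 0, 0, 0, 0, 0, -1]}}

```text
t: 44.32
tcp_pos: [0.4196, 0.343, 0.2649]
tool_rot: [-0.072, 0.997, 0.001, 0.002]
force: [-0.5, -0.2, -1.2]
finger_gap: 0.33
gripper_force: 59.5
```

```bash
python3 -c "
from h import *
st();plan([.6055,-.0246,.26],104.07,step=.035)"
```

```text
t 44.32 tcp [0.4196 0.343  0.2649] x [-0.99  -0.143 -0.005] z [ 0.004  0.002 -1.   ] F [-0.5 -0.2 -1.2] gap 0.33 gf 59.5 q6 [ 0.48  0.37  1.6   0.    1.16 -1.24]
shift total [-0.2628 -0.7808  0.0097] rows 12 each [-0.0219 -0.0651  0.0008]
yaw now -171.78 turn -84.15 rz total 0.2337 rows 15 each 0.01558
tilt fix rx,ry [0.00027 0.00076]
```

Request:
{"method": "servo_tool", "body": {"commands": [-0.0219, -0.0651, 0, 0, 0, 0, -1, -0.0219, -0.0651, 0, 0, 0, 0, -1, -0.0219, -0.0651, 0, 0, 0, 0, -1, -0.0219, -0.0651, 0, 0, 0, 0, -1, -0.0219, -0.0651, 0, 0, 0, 0, -1, -0.0219, -0.0651, 0, 0, 0, 0, -1, -0.0219, -0.0651, 0, 0, 0, 0, -1, -0.0219, -0.0651, 0, 0, 0, 0, -1, -0.0219, -0.0651, 0, 0, 0, 0, -1, -0.0219, -0.0651, 0, 0, 0, 0, -1, -0.0219, -0.0651, 0, 0, 0, 0, -1, -0.0219, -0.0651, 0, 0, 0, 0, -1]}}

```text
t: 45.32
tcp_pos: [0.6038, -0.0265, 0.26]
tool_rot: [-0.071, 0.997, 0.001, -0.002]
force: [0.3, 0.2, -1.5]
finger_gap: 0.336
gripper_force: 59.6
```

Request:
{"method": "servo_tool", "body": {"commands": [0, 0, 0, 0, 0, 0.0195, -1, 0, 0, 0, 0, 0, 0.0195, -1, 0, 0, 0, 0, 0, 0.0195, -1, 0, 0, 0, 0, 0, 0.0195, -1, 0, 0, 0, 0, 0, 0.0195, -1, 0, 0, 0, 0, 0, 0.0195, -1, 0, 0, 0, 0, 0, 0.0195, -1, 0, 0, 0, 0, 0, 0.0195, -1, 0, 0, 0, 0, 0, 0.0195, -1, 0, 0, 0, 0, 0, 0.0195, -1, 0, 0, 0, 0, 0, 0.0195, -1, 0, 0, 0, 0, 0, 0.0195, -1]}}

```text
t: 46.32
tcp_pos: [0.6032, -0.0249, 0.2599]
tool_rot: [0.618, 0.786, -0.001, -0.002]
force: [-0.1, 0.4, -1.2]
finger_gap: 0.335
gripper_force: 59.7
```

Request:
{"method": "servo_tool", "body": {"commands": [0, 0, 0, 0, 0, 0, -1, 0, 0, 0, 0, 0, 0, -1, 0, 0, 0, 0, 0, 0, -1]}}

```text
t: 46.57
tcp_pos: [0.6042, -0.025, 0.2612]
tool_rot: [0.615, 0.789, -0.001, -0.001]
force: [0.5, -0.6, -0.7]
finger_gap: 0.334
gripper_force: 59.7
```

```bash
python3 -c "
from h import *
st();plan([.6055,-.0246,.149],104.07,step=.033)
w=shot('wrist');b=[rect(w,m,.27)[:3] for m in blobs(w,(0,150,50),(8,255,255),300)];print(b)"
```

```text
t 46.57 tcp [ 0.6042 -0.025   0.2612] x [-0.244  0.97   0.001] z [-0.003  0.001 -1.   ] F [ 0.5 -0.6 -0.7] gap 0.334 gf 59.7 q6 [-0.23  0.47  1.45 -0.    1.23 -0.47]
shift total [-1.000e-04  3.300e-03  2.244e-01] rows 4 each [-0.      0.0008  0.0561]
yaw now 104.12 turn -0.05 rz total 0.0002 rows 1 each 0.00015
tilt fix rx,ry [-0.00037 -0.00018]
[(array([0.64931866, 0.02232707]), (22.12556266784668, 7.654882431030273), -76.66463470458984), (array([0.5978833 , 0.00221885]), (29.764013290405273, 13.89542007446289), 14.17310619354248), (array([ 0.6061626 , -0.03032647]), (39.2906494140625, 30.4000244140625), -75.59960842132568), (array([ 0.73409375, -0.03595703]), (74.43093872070312, 53.70848846435547), 11.37226390838623)]
```

Request:
{"method": "servo_tool", "body": {"commands": [0, 0.003, 0.04, 0, 0, 0, -1, 0, 0, 0.045, 0, 0, 0, -1, 0, 0, 0.03, 0, 0, 0, -1, 0, 0, 0.02, 0, 0, 0, -1, 0, 0, 0.02, 0, 0, 0, -1, 0, 0, 0.02, 0, 0, 0, -1, 0, 0, 0.02, 0, 0, 0, -1, 0, 0, 0.02, 0, 0, 0, -1, 0, 0, 0.01, 0, 0, 0, -1, 0, 0, 0, 0, 0, 0, -1, 0, 0, 0, 0, 0, 0, -1]}}

```text
t: 47.53
tcp_pos: [0.6058, -0.0247, 0.149]
tool_rot: [0.616, 0.788, -0.0, -0.001]
force: [0.3, -0.5, -3.5]
finger_gap: 0.33
gripper_force: 59.4
```

Request:
{"method": "servo_tool", "body": {"commands": [0, 0, 0, 0, 0, 0, 0, 0, 0, 0, 0, 0, 0, 0, 0, 0, 0, 0, 0, 0, 0, 0, 0, 0, 0, 0, 0, 0, 0, 0, 0, 0, 0, 0, 0, 0, 0, -0.03, 0, 0, 0, 0, 0, 0, -0.06, 0, 0, 0, 0, 0, 0, -0.06, 0, 0, 0, 0, 0, 0, -0.06, 0, 0, 0, 0, 0, 0, 0, 0, 0, 0, 0, 0, 0, 0, 0, 0, 0, 0]}}

```text
t: 48.45
tcp_pos: [0.6076, -0.0251, 0.2573]
tool_rot: [0.616, 0.788, 0.001, 0.002]
force: [-0.0, 0.4, 0.0]
finger_gap: 0.501
gripper_force: 0.0
```

```bash
python3 -c "
from h import *
s=st();w=shot('wrist','w10.png');mouthred(w);t=shot('top','t10.png');packs(t)
a=w['img'];b=shot('scene')['img']
cv2.imwrite('pics/c10.png',np.hstack([cv2.resize(a[80:300,120:400],(400,314)),cv2.resize(t['img'][100:270,95:415],(400,314))])[:,:,::-1])
plan([.479,-.318,.30],155.4,step=.036)"
```

```text
t 48.45 tcp [ 0.6076 -0.0251  0.2573] x [-0.242  0.97  -0.002] z [ 0.005 -0.001 -1.   ] F [-0.   0.4  0. ] gap 0.501 gf 0.0 q6 [-0.22  0.47  1.45 -0.    1.21 -0.47]
red px in mouth 4 [0.59486309 0.01640814]
shift total [-0.5083 -0.387  -0.0925] rows 9 each [-0.0565 -0.043  -0.0103]
yaw now 103.98 turn 51.42 rz total -0.1428 rows 9 each -0.01587
tilt fix rx,ry [-0.00043 -0.00021]
```

View pics/c10.png

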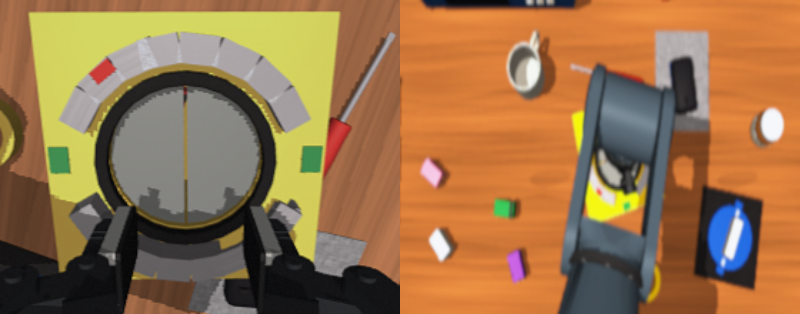

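The picture shows shut leaves and an empty mouth. No red pack is left on the bench, the green one is in place, and the cap is parked upright on the mat at (729,238) in the right half.

Request:
{"method": "servo_tool", "body": {"commands": [-0.0508, -0.0387, -0.0093, 0, 0, 0, 1, -0.0508, -0.0387, -0.0093, 0, 0, 0, 1, -0.0508, -0.0387, -0.0093, 0, 0, 0, 1, -0.0508, -0.0387, -0.0093, 0, 0, 0, 1, -0.0508, -0.0387, -0.0093, 0, 0, 0, 1, -0.0508, -0.0387, -0.0093, 0, 0, 0, 1, -0.0508, -0.0387, -0.0093, 0, 0, 0, 1, -0.0508, -0.0387, -0.0093, 0, 0, 0, 1, -0.0508, -0.0387, -0.0093, 0, 0, 0, 1, -0.0508, -0.0387, -0.0093, 0, 0, 0, 1]}}

```text
t: 49.43
tcp_pos: [0.4784, -0.3188, 0.2997]
tool_rot: [0.616, 0.788, 0.0, -0.002]
force: [-0.1, 0.1, 0.1]
finger_gap: 1.002
gripper_force: 0.0
```

Request:
{"method": "servo_tool", "body": {"commands": [0, 0, 0, 0, 0, -0.0159, 1, 0, 0, 0, 0, 0, -0.0159, 1, 0, 0, 0, 0, 0, -0.0159, 1, 0, 0, 0, 0, 0, -0.0159, 1, 0, 0, 0, 0, 0, -0.0159, 1, 0, 0, 0, 0, 0, -0.0159, 1, 0, 0, 0, 0, 0, -0.0159, 1, 0, 0, 0, 0, 0, -0.0159, 1, 0, 0, 0, 0, 0, -0.0159, 1, 0, 0, 0, 0, 0, 0, 1, 0, 0, 0, 0, 0, 0, 1]}}

```text
t: 50.35
tcp_pos: [0.4794, -0.3176, 0.2999]
tool_rot: [0.214, 0.977, 0.001, -0.001]
force: [-0.1, 0.5, -0.5]
finger_gap: 0.999
gripper_force: 0.0
```

```bash
python3 -c "
from h import *
st();w=shot('wrist')
for b in blobs(w,(100,150,60),(125,255,255),800): print(rect(w,b,.015))
h=cv2.cvtColor(w['img'],cv2.COLOR_RGB2HSV)
m=cv2.inRange(h,np.array([0,0,150]),np.array([180,60,255]));k,l,a,c=cv2.connectedComponentsWithStats(m)
for i in range(1,k):
  if a[i,4]>200:
    r=rect(w,l==i,.049)
    if np.hypot(*(r[0]-[.479,-.318]))<.06: print('bar',r)
plan([.479,-.318,.0215],155.4)"
```

```text
t 50.35 tcp [ 0.4794 -0.3176  0.2999] x [-0.909  0.417  0.003] z [-0.002  0.002 -1.   ] F [-0.1  0.5 -0.5] gap 0.999 gf 0.0 q6 [-0.78  0.39  1.47 -0.    1.28 -1.92]
(array([ 0.47991962, -0.31775269]), (111.37952423095703, 110.61260223388672), -70.96731758117676, array([ 0.47658527, -0.31656512]))
bar (array([ 0.48242111, -0.31950446]), (76.15279388427734, 20.988784790039062), -24.282363891601562, array([ 0.47956088, -0.31790903]))
shift total [-5.000e-04 -1.500e-03  5.574e-01] rows 10 each [-0.0001 -0.0002  0.0557]
yaw now 155.36 turn 0.04 rz total -0.0001 rows 1 each -0.00012
tilt fix rx,ry [ 0.00013 -0.00036]
```

Request:
{"method": "servo_tool", "body": {"commands": [0, -0.001, 0.04, 0, 0, 0, 1, 0, 0, 0.06, 0, 0, 0, 1, 0, 0, 0.06, 0, 0, 0, 1, 0, 0, 0.06, 0, 0, 0, 1, 0, 0, 0.06, 0, 0, 0, 1, 0, 0, 0.06, 0, 0, 0, 1, 0, 0, 0.06, 0, 0, 0, 1, 0, 0, 0.06, 0, 0, 0, 1, 0, 0, 0.05, 0, 0, 0, 1, 0, 0, 0.03, 0, 0, 0, 1, 0, 0, 0.017, 0, 0, 0, 1, 0, 0, 0, 0, 0, 0, 1]}}

```text
t: 51.4
tcp_pos: [0.4787, -0.3176, 0.0208]
tool_rot: [0.213, 0.977, 0.001, -0.002]
force: [-0.6, 0.2, 0.6]
finger_gap: 1.0
gripper_force: 0.0
```

Request:
{"method": "servo_tool", "body": {"commands": [0, 0, 0, 0, 0, 0, -1, 0, 0, 0, 0, 0, 0, -1, 0, 0, 0, 0, 0, 0, -1, 0, 0, 0, 0, 0, 0, -1, 0, 0, 0, 0, 0, 0, -1, 0, 0, 0, 0, 0, 0, -1, 0, 0, 0, 0, 0, 0, -1, 0, 0, 0, 0, 0, 0, -1, 0, 0, 0, 0, 0, 0, -1, 0, 0, 0, 0, 0, 0, -1], "force": 60}}

```text
t: 52.23
tcp_pos: [0.4804, -0.3191, 0.024]
tool_rot: [0.212, 0.977, -0.001, 0.001]
force: [-0.0, 0.8, 6.9]
finger_gap: 0.248
gripper_force: 60.5
```

Request:
{"method": "servo_tool", "body": {"commands": [0, 0, -0.02, 0, 0, 0, -1, 0, 0, -0.05, 0, 0, 0, -1, 0, 0, -0.06, 0, 0, 0, -1, 0, 0, -0.06, 0, 0, 0, -1, 0, 0, -0.06, 0, 0, 0, -1, 0, 0, -0.06, 0, 0, 0, -1, 0, 0, -0.06, 0, 0, 0, -1, 0, 0, -0.06, 0, 0, 0, -1, 0, 0, -0.06, 0, 0, 0, -1, 0, 0, -0.05, 0, 0, 0, -1, 0, 0, 0, 0, 0, 0, -1, 0, 0, 0, 0, 0, 0, -1]}}

```text
t: 53.23
tcp_pos: [0.4799, -0.3186, 0.2944]
tool_rot: [0.212, 0.977, -0.001, 0.001]
force: [0.2, 0.3, -2.0]
finger_gap: 0.248
gripper_force: 59.5
```

```bash
python3 -c "
from h import *
st();plan([.6055,-.0246,.29],14.07,step=.03)"
```

```text
t 53.23 tcp [ 0.4799 -0.3186  0.2944] x [-0.91   0.415 -0.003] z [ 0.002 -0.002 -1.   ] F [ 0.2  0.3 -2. ] gap 0.248 gf 59.5 q6 [-0.78  0.39  1.48  0.    1.26 -1.92]
shift total [0.0154 0.6392 0.008 ] rows 11 each [0.0014 0.0581 0.0007]
yaw now 155.5 turn 38.57 rz total -0.1072 rows 7 each -0.01531
tilt fix rx,ry [-0.00016  0.00044]
```

Request:
{"method": "servo_tool", "body": {"commands": [0.0013, 0.0533, 0, 0, 0, 0, -1, 0.0013, 0.0533, 0, 0, 0, 0, -1, 0.0013, 0.0533, 0, 0, 0, 0, -1, 0.0013, 0.0533, 0, 0, 0, 0, -1, 0.0013, 0.0533, 0, 0, 0, 0, -1, 0.0013, 0.0533, 0, 0, 0, 0, -1, 0.0013, 0.0533, 0, 0, 0, 0, -1, 0.0013, 0.0533, 0, 0, 0, 0, -1, 0.0013, 0.0533, 0, 0, 0, 0, -1, 0.0013, 0.0533, 0, 0, 0, 0, -1, 0.0013, 0.0533, 0, 0, 0, 0, -1, 0.0013, 0.0533, 0, 0, 0, 0, -1]}}

```text
t: 54.23
tcp_pos: [0.6039, -0.0227, 0.29]
tool_rot: [0.212, 0.977, 0.0, -0.003]
force: [-0.0, 0.5, -1.5]
finger_gap: 0.249
gripper_force: 59.5
```

Request:
{"method": "servo_tool", "body": {"commands": [0, 0, 0, 0, 0, -0.0134, -1, 0, 0, 0, 0, 0, -0.0134, -1, 0, 0, 0, 0, 0, -0.0134, -1, 0, 0, 0, 0, 0, -0.0134, -1, 0, 0, 0, 0, 0, -0.0134, -1, 0, 0, 0, 0, 0, -0.0134, -1, 0, 0, 0, 0, 0, -0.0134, -1, 0, 0, 0, 0, 0, -0.0134, -1, 0, 0, 0, 0, 0, 0, -1, 0, 0, 0, 0, 0, 0, -1, 0, 0, 0, 0, 0, 0, -1, 0, 0, 0, 0, 0, 0, -1]}}

```text
t: 55.23
tcp_pos: [0.6049, -0.0242, 0.2921]
tool_rot: [-0.122, 0.993, 0.0, -0.001]
force: [0.1, -0.4, -1.6]
finger_gap: 0.247
gripper_force: 59.5
```

```bash
python3 -c "
from h import *
st();plan([.6055,-.0246,.212],14.07,step=.03)
w=shot('wrist')
for b in blobs(w,(100,150,40),(125,255,255),300):
  r=rect(w,b,.287); print(r)
  ys,xs=np.nonzero(b);print(xs.min(),xs.max(),ys.min(),xs[ys<ys.min()+6].mean())"
```

```text
t 55.23 tcp [ 0.6049 -0.0242  0.2921] x [-0.97  -0.242  0.001] z [-0.002  0.    -1.   ] F [ 0.1 -0.4 -1.6] gap 0.247 gf 59.5 q6 [-0.22  0.44  1.41 -0.    1.29 -2.04]
shift total [-0.0013 -0.0012  0.1602] rows 3 each [-0.0004 -0.0004  0.0534]
yaw now -165.99 turn 0.06 rz total -0.0002 rows 1 each -0.00015
tilt fix rx,ry [ 0.00011 -0.00023]
(array([ 0.58454138, -0.02859213]), (107.28424072265625, 94.66139221191406), -76.5168399810791, array([ 0.5828416 , -0.02920086]))
164 342 115 252.5
```

Request:
{"method": "servo_tool", "body": {"commands": [-0.0037, 0, 0.04, 0, 0, 0, -1, 0, 0, 0.04, 0, 0, 0, -1, 0, 0, 0.03, 0, 0, 0, -1, 0, 0, 0.02, 0, 0, 0, -1, 0, 0, 0.01, 0, 0, 0, -1, 0, 0, 0.01, 0, 0, 0, -1, 0, 0, 0.01, 0, 0, 0, -1, 0, 0, 0.01, 0, 0, 0, -1, 0, 0, 0, 0, 0, 0, -1, 0, 0, 0, 0, 0, 0, -1]}}

```text
t: 56.12
tcp_pos: [0.6072, -0.0239, 0.2081]
tool_rot: [-0.123, 0.992, -0.0, 0.0]
force: [0.1, 0.3, -0.9]
finger_gap: 0.244
gripper_force: 59.5
```

```bash
python3 -c "
from h import *
st();plan([.6065,-.0243,.198],14.07,step=.03)
w=shot('wrist');cv2.imwrite('pics/w11.png',cv2.resize(w['img'][100:384,100:420,::-1],(640,568)))"
```

```text
t 56.12 tcp [ 0.6072 -0.0239  0.2081] x [-0.97  -0.243 -0.   ] z [ 0. -0. -1.] F [ 0.1  0.3 -0.9] gap 0.244 gf 59.5 q6 [-0.22  0.53  1.5  -0.    1.11 -2.04]
shift total [ 0.0017 -0.0005  0.0201] rows 1 each [ 0.0017 -0.0005  0.0201]
yaw now -165.92 turn -0.01 rz total 0.0 rows 1 each 3e-05
tilt fix rx,ry [-2.e-05  4.e-05]
```

View pics/w11.png

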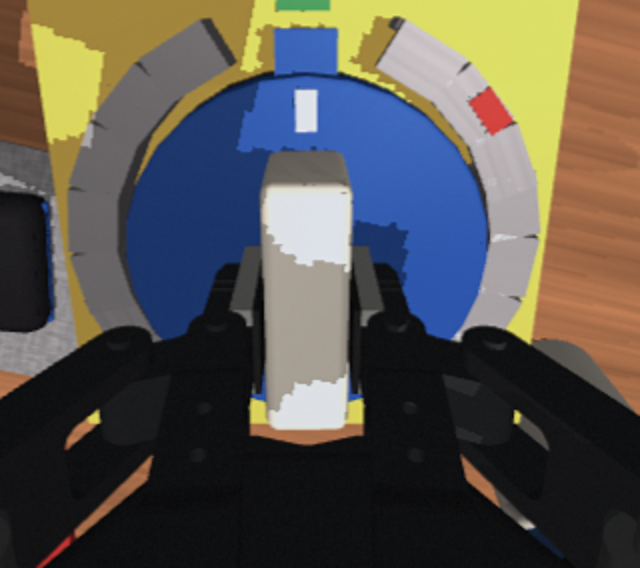

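The lug at (305,50) stands in the gap and the cap is centred, so I press down.

Request:
{"method": "servo_tool", "body": {"commands": [0.001, 0, 0.006, 0, 0, 0, -1, 0, 0, 0.006, 0, 0, 0, -1, 0, 0, 0.004, 0, 0, 0, -1, 0, 0, 0.003, 0, 0, 0, -1, 0, 0, 0, 0, 0, 0, -1, 0, 0, 0, 0, 0, 0, -1]}}

```text
t: 56.67
tcp_pos: [0.6075, -0.0241, 0.1991]
tool_rot: [-0.123, 0.992, -0.0, 0.001]
force: [1.9, -0.7, 3.4]
finger_gap: 0.244
gripper_force: 60.1
```

Request:
{"method": "servo_tool", "body": {"commands": [0, 0, 0.003, 0, 0, 0, -1, 0, 0, 0, 0, 0, 0, -1, 0, 0, 0, 0, 0, 0, -1]}}

```text
t: 56.92
tcp_pos: [0.6075, -0.0241, 0.1973]
tool_rot: [-0.123, 0.992, -0.0, 0.001]
force: [2.7, 0.4, 5.0]
finger_gap: 0.244
gripper_force: 60.2
```

Turn clockwise 52° (rz +0.1444).

Request:
{"method": "servo_tool", "body": {"commands": [0, 0, 0, 0, 0, 0.0131, -1, 0, 0, 0, 0, 0, 0.0131, -1, 0, 0, 0, 0, 0, 0.0131, -1, 0, 0, 0, 0, 0, 0.0131, -1, 0, 0, 0, 0, 0, 0.0131, -1, 0, 0, 0, 0, 0, 0.0131, -1, 0, 0, 0, 0, 0, 0.0131, -1, 0, 0, 0, 0, 0, 0.0131, -1, 0, 0, 0, 0, 0, 0.0131, -1, 0, 0, 0, 0, 0, 0.0131, -1, 0, 0, 0, 0, 0, 0.0131, -1, 0, 0, 0, 0, 0, 0, -1]}}

```text
t: 57.92
tcp_pos: [0.6061, -0.0239, 0.1969]
tool_rot: [0.325, 0.946, -0.0, -0.001]
force: [-0.2, 0.0, 4.7]
finger_gap: 0.247
gripper_force: 60.3
```

```bash
python3 -c "
from h import *
s=st();print(s['ft_torque']);plan([.6065,-.0243,.198],-38,step=.03)"
```

```text
t 57.92 tcp [ 0.6061 -0.0239  0.1969] x [-0.789  0.614  0.001] z [-0.001 -0.    -1.   ] F [-0.2  0.   4.7] gap 0.247 gf 60.3 q6 [-0.22  0.54  1.51 -0.    1.09 -1.13]
[-0.11505324 -0.09071756 -0.17916327]
shift total [-0.0011 -0.0001 -0.0023] rows 1 each [-0.0011 -0.0001 -0.0023]
yaw now 142.13 turn -0.13 rz total 0.0004 rows 1 each 0.00035
tilt fix rx,ry [-0.00011 -0.00015]
```

Turned. I ease up 5 mm so the cap springs behind the teeth, then release and retreat.

Request:
{"method": "servo_tool", "body": {"commands": [0, 0, -0.004, 0, 0, 0, -1, 0, 0, -0.004, 0, 0, 0, -1, 0, 0, -0.003, 0, 0, 0, -1, 0, 0, 0, 0, 0, 0, -1, 0, 0, 0, 0, 0, 0, 1, 0, 0, 0, 0, 0, 0, 1, 0, 0, 0, 0, 0, 0, 1, 0, 0, 0, 0, 0, 0, 1, 0, 0, 0, 0, 0, 0, 1, 0, 0, 0, 0, 0, 0, 1, 0, 0, 0, 0, 0, 0, 1]}}

```text
t: 58.83
tcp_pos: [0.6066, -0.0239, 0.2023]
tool_rot: [0.324, 0.946, -0.0, -0.0]
force: [-0.4, -0.4, 0.3]
finger_gap: 1.002
gripper_force: 0.0
```

Request:
{"method": "servo_tool", "body": {"commands": [0, 0, -0.02, 0, 0, 0, 1, 0, 0, -0.05, 0, 0, 0, 1, 0, 0, -0.06, 0, 0, 0, 1, 0, 0, -0.06, 0, 0, 0, 1, 0, 0, -0.06, 0, 0, 0, 1, 0, 0, -0.05, 0, 0, 0, 1, 0, 0, 0, 0, 0, 0, 1, 0, 0, 0, 0, 0, 0, 1, 0, 0, 0, 0, 0, 0, 1]}}

```text
t: 59.58
tcp_pos: [0.606, -0.0238, 0.3523]
tool_rot: [0.324, 0.946, -0.0, -0.0]
force: [0.2, 0.2, -0.5]
finger_gap: 1.002
gripper_force: 0.0
```

```bash
python3 -c "
from h import *
st();w=shot('wrist','w12.png');binfit(w,[.6055,-.0246]);packs(shot('top'))
cv2.imwrite('pics/w12c.png',cv2.resize(w['img'][50:260,150:360,::-1],(590,590),interpolation=cv2.INTER_CUBIC))"
```

```text
t 59.58 tcp [ 0.606  -0.0238  0.3523] x [-0.79   0.613  0.001] z [-0.001  0.    -1.   ] F [ 0.2  0.2 -0.5] gap 1.002 gf 0.0 q6 [-0.22  0.39  1.32  0.    1.43 -1.13]
g 129 mean [ 0.5307 -0.0438] circ [530.7 -44.2] 9.3
g 106 mean [ 0.6805 -0.0058] circ [680.3  -5.6] 9.1
b 5583 mean [ 0.6024 -0.0201] circ [605.7 -22.6] 56.9
b 40 mean [ 0.6732 -0.0978] circ [672.4 -98.4] 23.1
```

View pics/w12c.png

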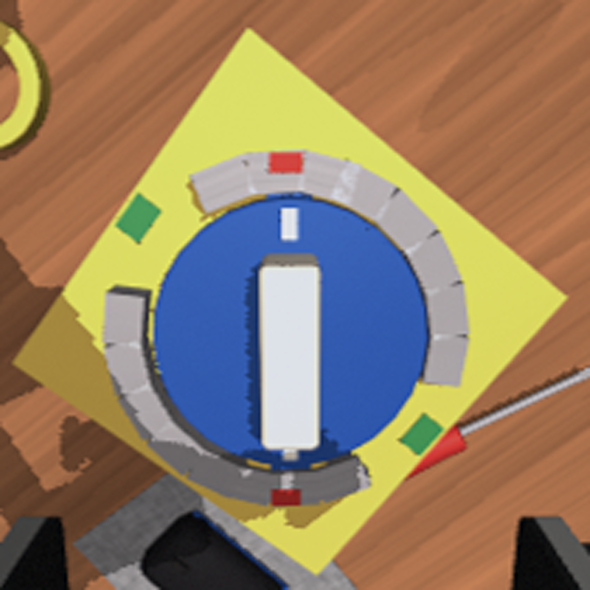

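The cap is back on, its lug lines (290,223) and (290,455) at the red marks (286,162) and (286,497). It sits level under the ledge, and the gripper is clear.

```bash
python3 -c "
from station import manip
print(manip.sign_off())"
```

```text
the job is handed in; nothing more can be done
None
```

I pushed all four flat packs into the bin and locked the cap back on with its lugs at the red marks, then handed the job in at about 60 s; no verdict came back. One pack flipped up on the flap and needed a second push. The fresh pack and other things were not touched.

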